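# Take the formed contact pin out of the press die and mount it between the bench centres

### The job

Lift the formed contact pin out of the open die of the press and lay it, still in the gripper, in the two V-rests of the bench centres with its collar towards the fixed headstock. Then slide the tailstock up until the pin is seated in the headstock and the tailstock's sprung nose is pressed in about half way (not to its stop), so that the pin is held between the two centres. Leave the screwdriver, the relay block and the strip of terminals lying around them where they are.

Things in the scene. Friction and masses are not known exactly. Their poses are not given: they have to be found in the camera images.
- press: Fixed blue arbor press, 110 mm wide, 285 mm high. Origin on the bench under the middle of the pin in the die; x from the open front into the throat, y left, z up; the open front faces the robot's right (yaw about 72 to 95 degrees). Base plate 30 mm high from x = -12 mm back; blue head over the upper die from x = -10 mm, 185 to 265 mm up; column at x = 72 to 122 mm.
- die_cavity (a point): Where the pin's middle lies at the start, on the lower die's top face, 80 mm above the bench; axes as the press. The steel lower die reaches from 15 mm before this point to 60 mm behind it, 68 mm wide, with an open half-round groove along x, 20 mm wide, and a pocket 32 mm wide for the pin's collar, 16.5 to 29.5 mm behind this point.
- upper_die (a point): Middle of the front lower edge of the raised upper die, which does not move: 30 mm before the die_cavity point, 132 mm above the bench. The upper die is a block 68 mm wide, 33 mm high, reaching 90 mm back from here. It hangs 52 mm over the pin's axis and over part of its free end: an upright gripper does not fit over the pin, one leaning out of the throat (about 35 degrees) does.
- pin: Formed contact pin, loose, bare aluminium, 0.1 to 0.2 kg: round rod 18 mm thick, 130 mm long, ends tapering over 6 mm to 10 mm, its plain half squared. Origin on its axis at mid length, x along the axis towards the collar half. At the start it lies level in the die, x as the press's x, axis level with the die's top. Its collar sits in a pocket: it must rise 15 mm before it can come forward.
- pin_collar (a point): Centre of the pin's collar on the pin's axis, 23 mm from the middle; the collar is 28 mm in diameter and 10 mm wide.
- pin_plain_end (a point): Tip of the pin's plain end, on the axis, 65 mm from the middle. From 7 to 37 mm behind this tip the pin is squared to 13 x 13 mm, the grip; at the start two of its flats stand upright. The plain end then sticks out 50 mm from the die's open front, with free air at its sides and down to the bench.
- gauge: Fixed grey bench centres, 320 x 80 mm, x = -205 to 115 mm, beside the press. Origin on the bench under the middle of a properly mounted pin; x along the centre axis from the sliding tailstock (right end) to the fixed headstock (yaw 72 to 95 degrees), y left, z up. Centre axis 75 mm, bed 28 mm above the bench. Headstock block at x = 78 to 115 mm, 97 mm high.
- gauge_axis (a point): Point on the centre axis, 75 mm above the bench, where the middle of the mounted pin belongs; axes as the bench centres.
- rest_near (a point): Centre of the near V-rest, at the height of the axis of a pin lying in it (74.5 mm above the bench), 19 mm before gauge_axis. The V is open upward, 25 mm wide at the mouth, which is level with this point, and 10 mm long along the axis. Free air before and behind it down to the bed.
- rest_far (a point): Centre of the far V-rest, like the near one, 45 mm behind gauge_axis. The pin's collar goes between the two rests. The pin balances a few mm on the collar side of its middle: laid more than about 12 mm short of its place it tips out of this rest.
- head_mouth (a point): Mouth of the headstock's fixed hollow centre on the centre axis, 63 mm behind gauge_axis: a cup 24 mm in diameter with a 13 mm hole. The seated pin's tapered end enters it about 2 mm.
- tailstock (a joint): Position of the sliding tailstock in m: 0 is fully back, grows towards the headstock, at most 0.070. Stiff: friction about 8 N; it stays where it is left. Block 45 x 56 mm, top 87 mm above the bench. With the pin seated in the headstock the nose meets the pin at about 0.055.
- tail_handle (a point): Centre of the top of the tailstock's upright round handle post: 14 mm diameter, rising 43 mm above the block, its top 130 mm above the bench. It moves with the tailstock along the bench centres' x.
- nose (a joint): How far the tailstock's sprung nose is pushed into the tailstock, in m: 0 is fully out, 0.010 is on its stop. Spring force about 1 N at the start of travel and 4.5 N at the stop; the nose meeting the pin first pushes the pin along the rests into the headstock.
- nose_mouth (a point): Mouth of the nose's hollow centre (cup 24 mm in diameter, 13 mm hole, like the headstock's), on the centre axis, facing the headstock, 25 mm in front of the tailstock block when out.
- screwdriver: Bystander: screwdriver, 190 mm long, lying across in front of the robot, nearer than the press and the bench centres; origin below its middle
- relay: Bystander: black relay block 35 x 45 x 72 mm, standing beyond the press and the bench centres; origin under its centre
- rail_strip: Bystander: 120 mm piece of steel mounting rail with six grey terminals, 53 mm high, lying beyond the press and the bench centres; origin under its centre

How it is judged:
On the way, in this order (a step that is already met when the one before it is completed fails the run):
1. the pin is out of the die, at least 60 mm from where it lay, in the gripper (distance between pin and die_cavity above 0.06 m and contact force between the fingers and pin above 0.5 N), for 0.1 s.
2. the pin lies in both V-rests, collar towards the headstock, while the fingers still hold it (x of pin in the frame of gauge_axis between -0.02 and 0.02 m and y of pin in the frame of gauge_axis between -0.005 and 0.005 m and z of pin in the frame of gauge_axis between -0.006 and 0.004 m and angle between the x axis of pin and the x axis of gauge, either way round below 0.06 rad and x of pin_collar in the frame of gauge_axis above 0 m and contact force between the fingers and pin above 0.5 N), for 0.1 s.
At the end, for the whole second after the job is handed in: The pin is at rest between the centres, collar towards the headstock, its middle within 3 mm of its seated place along, across and in height, its axis within 0.03 rad of the centre axis; the tailstock is at rest and its nose is pressed in by 2 to 8.5 mm of its 10 mm (x of pin in the frame of gauge_axis between -0.003 and 0.003 m and y of pin in the frame of gauge_axis between -0.003 and 0.003 m and z of pin in the frame of gauge_axis between -0.003 and 0.003 m and angle between the x axis of pin and the x axis of gauge, either way round below 0.03 rad and x of pin_collar in the frame of gauge_axis above 0 m and value of joint nose between 0.002 and 0.0085 m and linear speed of pin below 0.01 m/s and velocity of joint tailstock below 0.003 m/s); the robot touches nothing.
It fails at once if a bystander (screwdriver, relay or rail strip) is moved by more than 20 mm (distance of any of screwdriver, relay, rail_strip from where it was at the start of the episode above 0.02 m).
It also fails if it takes over 67 s, if anything falls off the work surface, if the arm or the gripper's body presses on something with over 40 N, if the wrist force passes 120 N, or if a joint passes its speed limit or range.

### The arm

A 7-joint arm with a two-finger parallel gripper is mounted at the origin on the work surface. World frame = base frame: x ahead of the robot, y to its left, z up, the work surface at z = 0. Lengths are in m, angles in rad, forces in N, time in s.
With the tool pointing down it reaches from about 0.4 to 0.85 m from the base axis. Payload 10.4 kg.
Tool frame: the origin (TCP) lies midway between the tips of the shut fingers; the grasp point (between the pads) lies r.grip_point_offset behind it (r.grip_point_offset is the distance from the TCP to the grasp point, in m); z points along the fingers, y is the line along which they close (so a half turn about z gives the same grasp; the last joint's range is limited). The gripper opens to 87 mm and grips with 3 to 60 N. Pads are 19 mm wide; open, the fingers measure 117 mm over their backs; the gripper's body (75 mm by 190 mm) begins 51 mm behind the grasp point.
Start: joints at [1.179, 0.332, -0.065, 1.46, 0.022, 1.35, -0.088], TCP at [0.225, -0.583, 0.223] pointing down, gripper open.
Joint ranges: [-2.6, 2.6], [-0.5, 2.12], [-1.47, 1.34], [0.16, 2.42], [-1.27, 4.41], [0.06, 2.06], [-2.6, 2.6]. Speed limits (rad/s): [2.22, 2.22, 2.79, 2.79, 3.14, 3.14, 3.14].

### API

Orientations are given as a unit quaternion [x, y, z, w].
In Python, from bench import r gives the robot as it stands.
- The arm moves only by the tool play_rows, never from a script. Its arguments are lists of equal length, an entry for each row: "claw": the closure, from 0 (fully open) to 1 (shut); "delta_pos": the shift along the tool's x, y, z scaled (see below), a list of three; "delta_rot": the turn, a rotation vector about the tool's x, y, z scaled (see below), a list of three. A call has 1 to 8 rows; each row shifts and turns the commanded pose from where the row before left it, along the tool's axes as they then stand; what a row does not reach is not made up. The controller multiplies each number of a shift by 200 mm and each number of a turn by pi rad. A row lasts 1/10 s, in which the tool goes at most 50 mm and 8.59 degrees, less where a joint would pass 70% of its speed; a pose out of reach is approached as far as the arm can. A call with a number of a shift or a turn outside -1 to 1 is refused whole. A call with a gripper value outside its range is refused whole. The fingers move at their own pace and stop on an object; "squeeze" is the grip in N (left out, the last holds). Time passes only in rows, so rows that do not move let the fingers close. It gives the time, the measured TCP pose, the force, the opening and the grip force at its end, in the units of the state.
- r.read_state(): the state, without advancing time (a new reading comes with each control period).
- r.camera(name): name is "side" or "top" or "wrist"; returns a dict with "pixels" (384x512x3 uint8, red, green, blue), "camera_matrix" (3x3 intrinsics, pixels), "cam_to_world" (4x4, takes a point from camera to world coordinates); the wrist camera has in their place "hand_eye" (4x4, takes a point from camera to tool coordinates, whose origin is the TCP and whose axes are the flange's). Camera axes: x right, y up, looking along -z (the intrinsics and any distortion apply to the point x, -y, -z); pixel columns grow to the right and rows downward; lengths in m; the calibration is good to about 2 mm. A picture is of the moment at which its call begins: read the wrist's pose just before it. There is no depth.
- r.close_job(): hands the job in; it is judged then, once.
The state is a dict: "time": time; "joint_positions": joint angles; "joint_vel": joint speeds; "joint_torque": joint torques, N m; "ee_pos": TCP position; "eef_rot": TCP orientation; "ft_force": force on the tool from outside, world axes, zero at the start; "torque": the same for the moment, N m; "width": finger opening in m; "grip_force": force on a finger pad.
Only numpy, scipy, OpenCV 4.12 (cv2) and the standard library are available. Lean on these libraries where they do the work, as an engineer would, in place of code of your own. Each camera call takes 0.05 s, during which the arm holds its last target. There are 200 camera calls.

## Working session

There is one attempt and no reset: what is moved stays moved. The work goes in short steps, Python scripts to look and compute and a tool call to move; the robot and the scene stay as the last step left them, time stands still between calls to the robot, and variables do not carry over. Pictures are saved under pics/ and viewed, at most 10 in all, crops included, and the job is handed in when it is done.

Besides the shell and the picture viewer there is one more tool, called after "Emit:" as name(argument=value, ...), one argument or row to a line, values as JSON. play_rows: Moves the arm, as the interface text tells. Shifts and turns lie within -1 to 1; 1 stands for 200 mm of shift or pi rad of turn. Its arguments: {"type":"object","properties":{"claw":{"type":"array"},"delta_pos":{"type":"array"},"delta_rot":{"type":"array"},"squeeze":{"type":"number"}},"required":["claw","delta_pos","delta_rot"]}

```bash
mkdir -p pics; ls
python3 - <<'E'
from bench import r
import cv2, numpy as np
s=r.read_state(); print({k:np.round(v,4).tolist() for k,v in s.items()}, r.grip_point_offset)
for n in("side","top"):
    c=r.camera(n); cv2.imwrite(f"pics/{n}0.png",c["pixels"][:,:,::-1]); print(n,np.round(c["camera_matrix"],1).tolist(),np.round(c["cam_to_world"],3).tolist(),c.keys())
E
```

```text
pics
{'time': 0.0, 'joint_positions': [1.1794, 0.3329, -0.0647, 1.4609, 0.0216, 1.3499, -0.0885], 'joint_vel': [-0.0012, -0.0006, 0.0017, -0.0015, 0.0001, -0.0001, -0.0014], 'joint_torque': [0.0011, -62.3249, 0.0254, -38.9897, -0.0613, 0.0398, 0.0001], 'ee_pos': [0.2252, -0.5826, 0.2218], 'eef_rot': [0.983, 0.1834, -0.0002, -0.0007], 'ft_force': [-0.3331, 0.3941, -0.8886], 'torque': [0.0393, 0.0206, -0.0246], 'grip_force': 0.0, 'width': 0.0869} 0.0187
side [[413.1, 0.0, 252.8], [0.0, 413.1, 195.2], [0.0, 0.0, 1.0]] [[-0.299, 0.611, -0.732, -0.214], [-0.954, -0.198, 0.225, 0.229], [-0.008, 0.766, 0.643, 0.79], [0.0, 0.0, 0.0, 1.0]] dict_keys(['pixels', 'camera_matrix', 'cam_to_world'])
top [[350.0, 0.0, 260.7], [0.0, 350.0, 191.6], [0.0, 0.0, 1.0]] [[0.015, 0.98, -0.198, 0.403], [-1.0, 0.016, 0.005, -0.017], [0.008, 0.198, 0.98, 0.963], [0.0, 0.0, 0.0, 1.0]] dict_keys(['pixels', 'camera_matrix', 'cam_to_world'])
```

View pics/side0.png

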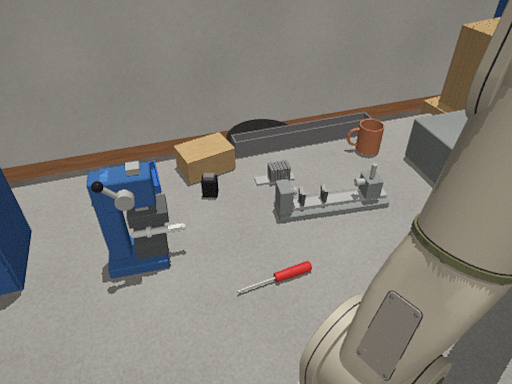

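View pics/top0.png

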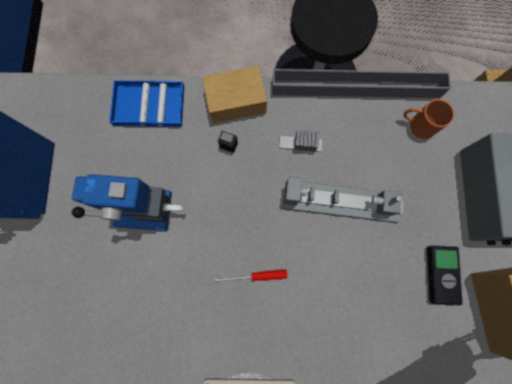

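Side: press at left with the pin's plain end near (185,227); bench centres from the headstock (285,197) to the tailstock (371,185), handle top about (374,167). Top: pin tip near (183,208), headstock (293,190), tailstock (390,205). Next I get rough positions and the wrist view.

```bash
cat > h.py <<'E'
from bench import r
import cv2, numpy as np
from scipy.spatial.transform import Rotation as R
def pose(s=None):
    s=s or r.read_state(); T=np.eye(4); T[:3,:3]=R.from_quat(s["eef_rot"]).as_matrix(); T[:3,3]=s["ee_pos"]; return T
def shot(n):
    T=pose(); c=r.camera(n)
    M=c["cam_to_world"] if n!="wrist" else T@c["hand_eye"]
    return c["pixels"],np.array(c["camera_matrix"]),np.array(M)
def ray(K,M,p):
    d=np.linalg.inv(K)@[p[0],p[1],1]; d=M[:3,:3]@(d*[1,-1,-1]); return M[:3,3],d/np.linalg.norm(d)
def plane(K,M,p,z):
    o,d=ray(K,M,p); return o+d*(z-o[2])/d[2]
def meet(*obs):
    A=np.zeros((3,3));b=np.zeros(3);L=[ray(*o) for o in obs]
    for o,d in L: P=np.eye(3)-np.outer(d,d);A+=P;b+=P@o
    x=np.linalg.solve(A,b); return x,[round(float(np.linalg.norm((np.eye(3)-np.outer(d,d))@(x-o)))*1e3,1) for o,d in L]
def proj(K,M,X):
    q=np.linalg.inv(M)@np.append(X,1); q=K@(q[:3]*[1,-1,-1]); return q[:2]/q[2]
E
python3 - <<'E'
from h import *
ps,Ks,Ms=shot("side"); pt,Kt,Mt=shot("top")
for n,a,b in [("pintip",(185,227),(183,208)),("handle",(374,167),(397,195)),]:
    print(n,meet((Ks,Ms,a),(Kt,Mt,b)))
for p,z in [((293,190),.097),((390,205),.087),((183,208),.08)]: print(plane(Kt,Mt,p,z))
c=r.camera("wrist"); print(np.round(c["hand_eye"],3),np.round(c["camera_matrix"],1))
big=lambda im,x,y,w,h,f: cv2.resize(im[y:y+h,x:x+w],None,fx=f,fy=f,interpolation=cv2.INTER_CUBIC)
a=np.hstack([big(pt,65,165,130,75,3),big(pt,278,165,130,75,3)]);b=np.hstack([big(ps,80,155,130,125,3),big(ps,268,130,130,125,3)])
cv2.imwrite("pics/comp.png",np.vstack([a,b])[:600,:800,::-1])
cv2.imwrite("pics/w0.png",c["pixels"][:,:,::-1])
E
```

```text
pintip (array([0.53627985, 0.17624059, 0.07475271]), [1.2, 1.2])
handle (array([ 0.57135677, -0.36130982,  0.11152835]), [2.2, 2.2])
[ 0.58369002 -0.1022086   0.097     ]
[ 0.55087913 -0.34957462  0.087     ]
[0.53590618 0.1762937  0.08      ]
[[ 0.     0.968  0.251  0.07 ]
 [ 1.     0.    -0.001  0.001]
 [-0.001  0.251 -0.968 -0.162]
 [ 0.     0.     0.     1.   ]] [[326.    0.  257.1]
 [  0.  326.  195.4]
 [  0.    0.    1. ]]
```

View pics/comp.png

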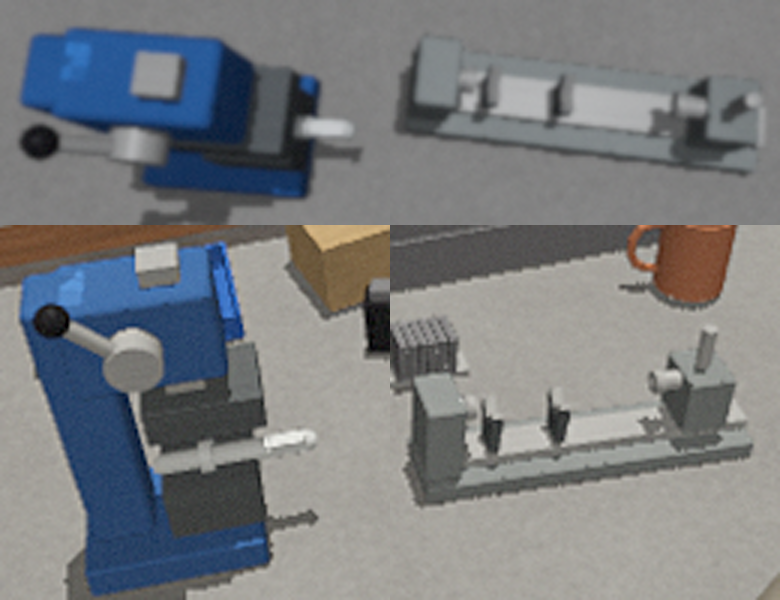

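Composite shows: top – pin tip at composite (352,128), headstock top (437,70), rests at (488,88) and (561,97), nose mouth (678,105), handle top (745,100). Side – pin with collar (205,455), handle top (710,330). Both fixtures have collar/headstock side towards +y. I move the wrist camera over the bench centres.

Emit:
play_rows(
  claw=[0, 0, 0, 0, 0, 0, 0, 0],
  delta_pos=[
    [0.2, -0.085, -0.03],
    [0.2, -0.085, -0.03],
    [0.2, -0.085, -0.03],
    [0.2, -0.085, -0.03],
    [0.2, -0.085, 0],
    [0.2, -0.085, 0],
    [0.2, -0.085, 0],
    [0.2, -0.085, 0],
  ],
  delta_rot=[
    [0, 0, 0],
    [0, 0, 0],
    [0, 0, 0],
    [0, 0, 0],
    [0, 0, 0],
    [0, 0, 0],
    [0, 0, 0],
    [0, 0, 0],
  ],
)

```text
time: 1.05
ee_pos: [0.4758, -0.3394, 0.2467]
eef_rot: [0.983, 0.183, 0.0, 0.0]
ft_force: [0.8, -0.1, 0.1]
width: 0.0872
grip_force: 0.0
```

Emit:
play_rows(
  claw=[0, 0, 0, 0, 0, 0, 0, 0],
  delta_pos=[
    [0.2, -0.085, 0],
    [0.2, -0.085, 0],
    [0.18, -0.085, 0],
    [0, 0, 0],
    [0, 0, 0],
    [0, 0, 0],
    [0, 0, 0],
    [0, 0, 0],
  ],
  delta_rot=[
    [0, 0, 0],
    [0, 0, 0],
    [0, 0, 0],
    [0, 0, -0.045],
    [0, 0, -0.045],
    [0, 0, -0.045],
    [0, 0, -0.045],
    [0, 0, -0.045],
  ],
)

```text
time: 1.85
ee_pos: [0.5645, -0.2514, 0.2464]
eef_rot: [0.857, 0.515, -0.0, -0.0]
ft_force: [0.4, 0.7, 0.5]
width: 0.087
grip_force: 0.0
```

Emit:
play_rows(
  claw=[0, 0, 0, 0, 0],
  delta_pos=[
    [0, 0, 0],
    [0, 0, 0],
    [0, 0, 0],
    [0, 0, 0],
    [0, 0, 0],
  ],
  delta_rot=[
    [0, 0, -0.045],
    [0, 0, -0.045],
    [0, 0, -0.035],
    [0, 0, 0],
    [0, 0, 0],
  ],
)

```text
time: 2.35
ee_pos: [0.5645, -0.2514, 0.2465]
eef_rot: [0.744, 0.669, -0.0, -0.0]
ft_force: [-1.0, 0.5, -0.3]
width: 0.087
grip_force: 0.0
```

Run:
```python
from h import *
s=r.read_state(); print(np.round(s["joint_positions"],2),pose(s).round(3))
p,K,M=shot("wrist"); np.savez("w1.npz",p=p,K=K,M=M); cv2.imwrite("pics/w1.png",cv2.resize(p,None,fx=1.5,fy=1.5)[:,:,::-1])
```

```text
[ 0.72  0.35 -0.49  1.42  0.16  1.41  0.13] [[ 0.106  0.994 -0.     0.565]
 [ 0.994 -0.106  0.    -0.251]
 [ 0.    -0.    -1.     0.246]
 [ 0.     0.     0.     1.   ]]
```

View pics/w1.png

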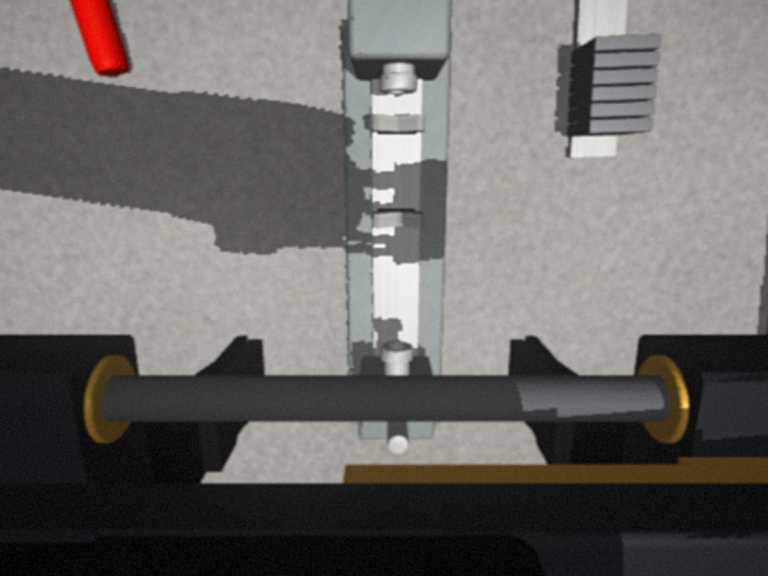

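The wrist view, in 768-wide pixels, shows headstock cup at (397,95), far rest (397,122), near rest (397,220), nose mouth (397,347) and handle top (398,443). The bench centres run almost vertically in the image. Next: the same points against the other views.

Run:
```python
from h import *
w=np.load("w1.npz");K,M=w["K"],w["M"]
ps,Ks,Ms=shot("side"); pt,Kt,Mt=shot("top")
sc=lambda x,y:(x/1.5,y/1.5)
for n,p,z in [("handle",(398,443),.13),("nose",(397,343),.082),("near",(397,213),.0745),("far",(397,116),.0745),("headfront",(400,62),.097),("bedL0",(347,20),.028),("bedL1",(361,435),.028),("bedR1",(434,436),.028),("bedR0",(451,20),.028),("railend",(593,150),0.01)]:
    print(n,plane(K,M,sc(*p),z).round(4))
q=lambda x,y:(278+(x-390)/3,165+y/3)
qs=lambda x,y:(268+(x-390)/3,130+(y-225)/3)
print("handle",meet((K,M,sc(398,443)),(Ks,Ms,qs(710,330)),(Kt,Mt,q(748,100))))
print("near L/R",plane(K,M,sc(374,214),.0745),plane(K,M,sc(420,214),.0745))
big=lambda im,x,y,w,h,f: cv2.resize(im[y:y+h,x:x+w],None,fx=f,fy=f,interpolation=cv2.INTER_CUBIC)
cv2.imwrite("pics/w1z.png",big(w["p"],225,0,80,100,6)[:,:,::-1])
```

```text
handle [ 0.5633 -0.3558  0.13  ]
nose [ 0.5687 -0.3061  0.082 ]
near [ 0.5779 -0.2159  0.0745]
far [ 0.5841 -0.1542  0.0745]
headfront [ 0.5881 -0.1267  0.097 ]
bedL0 [ 0.5571 -0.083   0.028 ]
bedL1 [ 0.5283 -0.4075  0.028 ]
bedR1 [ 0.5914 -0.4152  0.028 ]
bedR0 [ 0.6297 -0.0907  0.028 ]
railend [ 0.7362 -0.1896  0.01  ]
handle (array([ 0.56194146, -0.35628984,  0.1261621 ]), [2.0, 1.0, 2.6])
near L/R [ 0.5623708  -0.21492325  0.0745    ] [ 0.59335956 -0.21821935  0.0745    ]
```

View pics/w1z.png

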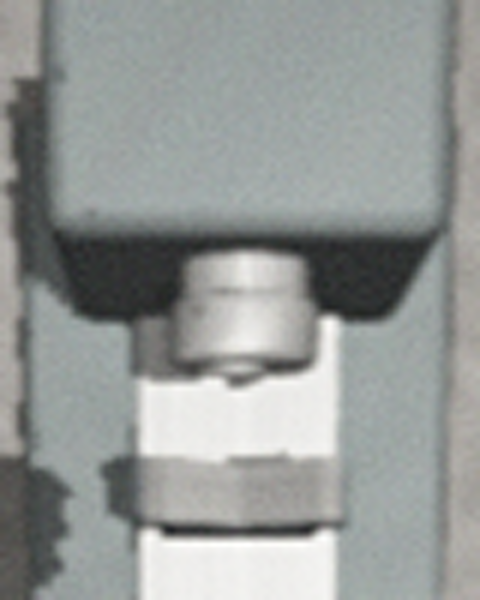

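Bench axis from rests, headstock and handle: gauge_axis ≈ (0.579, -0.202), yaw ≈ 84.1°. The rests come out 62–64 mm apart and the handle lies on the line, so this agrees with the text. On to the press.

Emit:
play_rows(
  claw=[0, 0, 0, 0, 0, 0, 0, 0],
  delta_pos=[
    [0.21, -0.045, -0.04],
    [0.21, -0.045, -0.04],
    [0.21, -0.045, -0.04],
    [0.21, -0.045, -0.04],
    [0.21, -0.045, -0.04],
    [0.21, -0.045, -0.04],
    [0.21, -0.045, -0.035],
    [0.21, -0.045, 0],
  ],
  delta_rot=[
    [0, 0, 0],
    [0, 0, 0],
    [0, 0, 0],
    [0, 0, 0],
    [0, 0, 0],
    [0, 0, 0],
    [0, 0, 0],
    [0, 0, 0],
  ],
)

```text
time: 3.3
ee_pos: [0.5272, 0.092, 0.3028]
eef_rot: [0.743, 0.669, 0.001, 0.001]
ft_force: [0.5, -0.6, -0.7]
width: 0.0867
grip_force: 0.0
```

Emit:
play_rows(
  claw=[0, 0],
  delta_pos=[
    [0, 0, 0],
    [0, 0, 0],
  ],
  delta_rot=[
    [0, 0, 0],
    [0, 0, 0],
  ],
)

```text
time: 3.5
ee_pos: [0.5271, 0.0911, 0.3017]
eef_rot: [0.742, 0.67, 0.0, 0.0]
ft_force: [0.8, -1.2, -0.7]
width: 0.0873
grip_force: 0.0
```

Run:
```python
from h import *
s=r.read_state(); print(np.round(s["joint_positions"],2),pose(s).round(3))
p,K,M=shot("wrist"); np.savez("w2.npz",p=p,K=K,M=M)
ps,Ks,Ms=shot("side")
big=lambda im,x,y,w,h,f: cv2.resize(im[y:y+h,x:x+w],None,fx=f,fy=f,interpolation=cv2.INTER_CUBIC)
cv2.imwrite("pics/w2.png",np.hstack([big(p,156,0,200,200,2.5),big(ps,130,205,60,100,5)])[:,:,::-1])
```

```text
[ 0.38  0.16 -0.71  1.54  0.11  1.48 -0.44] [[ 0.101  0.995  0.     0.527]
 [ 0.995 -0.101 -0.     0.091]
 [-0.     0.    -1.     0.302]
 [ 0.     0.     0.     1.   ]]
```

View pics/w2.png

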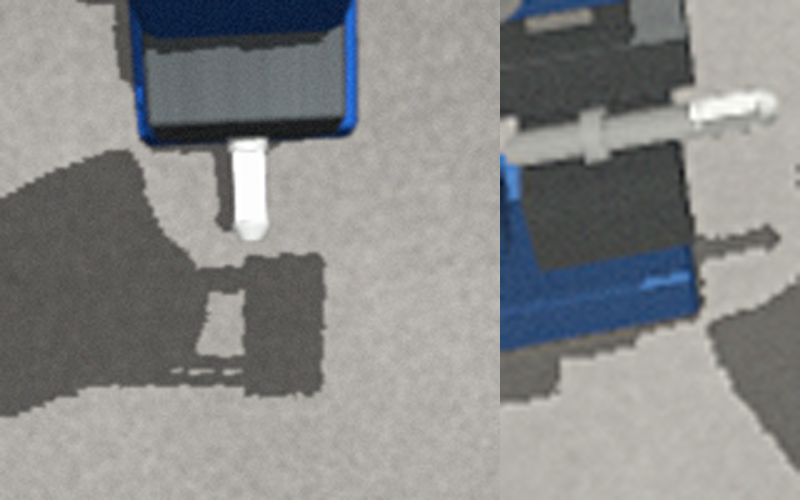

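The left crop (wrist) shows the pin's squared end from (249,143) to the tip at (250,239), and above it the upper die's front edge at row 130. The right crop (side) has the tip at (774,103), pin level. Now I fit it by mask.

Run:
```python
from h import *
w=np.load("w2.npz");p,K,M=w["p"],w["K"],w["M"]
m=(p.min(2)>200).astype(np.uint8); m[:50]=0;m[100:]=0;m[:,:230]=0;m[:,280:]=0
ys,xs=np.nonzero(m); print(xs.min(),xs.max(),ys.min(),ys.max(),len(xs))
rows=[(y,xs[ys==y].mean(),(ys==y).sum()) for y in range(60,90)]
f=np.polyfit([a[0] for a in rows],[a[1] for a in rows],1); print(f,rows[::6])
tip=(np.polyval(f,ys.max()+.5),ys.max()+.5+.3)
base=(np.polyval(f,60),60)
for z in(.08,.0865):print(z,plane(K,M,tip,z).round(4),plane(K,M,base,z).round(4))
a,b=plane(K,M,tip,.0865),plane(K,M,base,.0865);d=b-a;print("yaw",np.degrees(np.arctan2(d[1],d[0])))
ps,Ks,Ms=shot("side"); pt,Kt,Mt=shot("top")
sb=(ps.min(2)>190).astype(np.uint8);sb[:205]=0;sb[245:]=0;sb[:,:165]=0;sb[:,195:]=0
y,x=np.nonzero(sb);print("side tip",x.max(),y[x>=x.max()-1].mean(), x.min())
st=(x.max()+.3,y[x>=x.max()-1].mean())
print(meet((K,M,tip),(Ks,Ms,st)))
# upper die front edge, lower die / base
for q,z in [((148,122),.165),((345,122),.165),((148,140),.132),((345,137),.132)]:
    print(plane(K,M,(156+q[0]/2.5,q[1]/2.5),z).round(4))
```

```text
249 262 56 95 474
[3.57063404e-02 2.52823211e+02] [(60, np.float64(255.5), np.int64(12)), (66, np.float64(255.0), np.int64(13)), (72, np.float64(255.5), np.int64(12)), (78, np.float64(255.5), np.int64(12)), (84, np.float64(256.0), np.int64(13))]
0.08 [0.5366 0.1742 0.08  ] [0.539  0.2118 0.08  ]
0.0865 [0.5366 0.174  0.0865] [0.539  0.2109 0.0865]
yaw 86.28033011518293
side tip 185 225.0 168
(array([0.53655709, 0.17390082, 0.08031307]), [0.3, 0.3])
[0.5057 0.2122 0.165 ]
[0.5721 0.2054 0.165 ]
[0.5015 0.2119 0.132 ]
[0.5758 0.2054 0.132 ]
```

Tip by two views is (0.5366, 0.1739, 0.0803), residual 0.3 mm. Height matches the text's 80 mm, and the upper die's front sits 35 mm behind it, as it should. Yaw ≈ 85.7°. I lean the tool by 38°.

Emit:
play_rows(
  claw=[0, 0, 0, 0, 0, 0, 0],
  delta_pos=[
    [0, 0, 0],
    [0, 0, 0],
    [0, 0, 0],
    [0, 0, 0],
    [0, 0, 0],
    [0, 0, 0],
    [0, 0, 0],
  ],
  delta_rot=[
    [0, 0, -0.0085],
    [0, 0.0425, 0],
    [0, 0.0425, 0],
    [0, 0.0425, 0],
    [0, 0.0425, 0],
    [0, 0.041, 0],
    [0, 0, 0],
  ],
)

```text
time: 4.4
ee_pos: [0.5273, 0.0854, 0.2992]
eef_rot: [0.696, 0.639, 0.239, -0.222]
ft_force: [0.8, -0.8, -1.4]
width: 0.087
grip_force: 0.0
```

```bash
cat >> h.py <<'E'
def togo(tcp):
    T=pose(); d=T[:3,:3].T@(np.array(tcp)-T[:3,3]); print("tcp",T[:3,3].round(4),"tool shift mm",(d*1e3).round(1),"units",(d/.2).round(3)); 
def want(yaw,lean):
    c,s=np.cos(np.radians(yaw)),np.sin(np.radians(yaw));u=np.array([c,s,0]);k=np.array([0,0,1]);a=np.radians(lean)
    z=np.sin(a)*u-np.cos(a)*k;x=np.cos(a)*u+np.sin(a)*k;return np.array([x,np.cross(z,x),z]).T
def rot(yaw,lean):
    T=pose(); print("rot units",(R.from_matrix(T[:3,:3].T@want(yaw,lean)).as_rotvec()/np.pi).round(4)," deg*180")
E
python3 - <<'E'
from h import *
rot(85.7,38); z=want(85.7,38)[:,2]; g=np.array([.5379,.191,.080])
togo(g+.0187*z-.11*z); togo(g+.0187*z); print(np.round(r.read_state()["joint_positions"],2))
E
```

```text
rot units [ 0.0008 -0.0008 -0.0028]  deg*180
tcp [0.5273 0.0854 0.2992] tool shift mm [-51.7   2.7 146.6] units [-0.259  0.014  0.733]
tcp [0.5273 0.0854 0.2992] tool shift mm [-52.    2.5 256.6] units [-0.26   0.012  1.283]
[ 0.73  0.17 -0.62  1.69 -0.58  1.38  0.16]
```

Emit:
play_rows(
  claw=[0, 0, 0, 0, 0, 0],
  delta_pos=[
    [-0.065, 0.003, 0.18],
    [-0.065, 0.003, 0.18],
    [-0.065, 0.004, 0.18],
    [-0.064, 0.004, 0.19],
    [0, 0, 0],
    [0, 0, 0],
  ],
  delta_rot=[
    [0, 0, -0.0028],
    [0, 0, 0],
    [0, 0, 0],
    [0, 0, 0],
    [0, 0, 0],
    [0, 0, 0],
  ],
)

```text
time: 5.0
ee_pos: [0.5343, 0.1395, 0.1557]
eef_rot: [0.69, 0.647, 0.239, -0.22]
ft_force: [0.1, -0.1, 0.1]
width: 0.0872
grip_force: 0.0
```

Run:
```python
from h import *
rot(85.7,38); z=want(85.7,38)[:,2]; g=np.array([.5379,.191,.080]); togo(g+.0187*z)
p,K,M=shot("wrist"); np.savez("w3.npz",p=p,K=K,M=M); cv2.imwrite("pics/w3.png",p[:,:,::-1])
# where should tip and grasp point project
print(proj(K,M,[.5366,.1739,.0803]),proj(K,M,g))
```

```text
rot units [-0.0001  0.0003  0.0032]  deg*180
tcp [0.5343 0.1395 0.1557] tool shift mm [ -5.8  -0.3 110.2] units [-0.029 -0.002  0.551]
[254.19989963 224.31988855] [254.46859487 204.27279852]
```

View pics/w3.png

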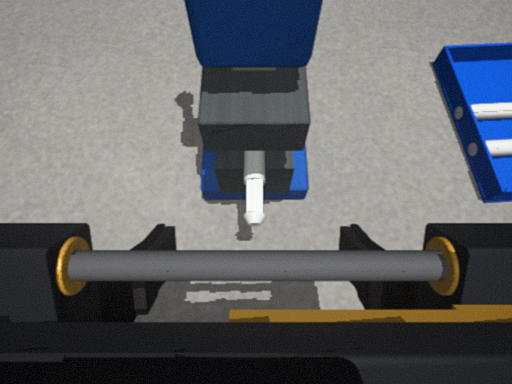

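The view shows the pin tip at (254,222), predicted (254,224), and the squared part running straight up to (255,178), midway between the fingers. Measurement confirmed; I go in and grip.

Emit:
play_rows(
  claw=[0, 0, 0, 0, 0, 0, 0],
  delta_pos=[
    [-0.01, 0, 0.11],
    [-0.01, -0.001, 0.11],
    [-0.009, -0.001, 0.11],
    [0, 0, 0.11],
    [0, 0, 0.06],
    [0, 0, 0.05],
    [0, 0, 0],
  ],
  delta_rot=[
    [0, 0, 0.002],
    [0, 0, 0],
    [0, 0, 0],
    [0, 0, 0],
    [0, 0, 0],
    [0, 0, 0],
    [0, 0, 0],
  ],
)

```text
time: 5.75
ee_pos: [0.5388, 0.2021, 0.0646]
eef_rot: [0.692, 0.644, 0.239, -0.221]
ft_force: [-0.0, -0.2, 0.2]
width: 0.087
grip_force: 0.0
```

Run:
```python
from h import *
rot(85.7,38); z=want(85.7,38)[:,2]; g=np.array([.5379,.191,.080]); togo(g+.0187*z); print(r.read_state()["ft_force"])
```

```text
rot units [0.0001 0.0001 0.0008]  deg*180
tcp [0.5388 0.2021 0.0646] tool shift mm [ 0.7 -0.1 -0.3] units [ 0.003 -0.    -0.002]
[-0.04117136 -0.238827    0.20671821]
```

Emit:
play_rows(
  claw=[0.5, 1, 1, 1, 1, 1, 1, 1],
  delta_pos=[
    [0.003, 0, 0],
    [0, 0, 0],
    [0, 0, 0],
    [0, 0, 0],
    [0, 0, 0],
    [0, 0, 0],
    [0, 0, 0],
    [0, 0, 0],
  ],
  delta_rot=[
    [0, 0, 0],
    [0, 0, 0],
    [0, 0, 0],
    [0, 0, 0],
    [0, 0, 0],
    [0, 0, 0],
    [0, 0, 0],
    [0, 0, 0],
  ],
  squeeze=30,
)

```text
time: 6.55
ee_pos: [0.5386, 0.2023, 0.0647]
eef_rot: [0.693, 0.644, 0.239, -0.221]
ft_force: [-1.2, -0.0, -0.6]
width: 0.0307
grip_force: 0.0
```

Emit:
play_rows(
  claw=[1, 1, 1, 1, 1, 1],
  delta_pos=[
    [0, 0, 0],
    [0, 0, 0],
    [0, 0, 0],
    [0, 0, 0],
    [0, 0, 0],
    [0, 0, 0],
  ],
  delta_rot=[
    [0, 0, 0],
    [0, 0, 0],
    [0, 0, 0],
    [0, 0, 0],
    [0, 0, 0],
    [0, 0, 0],
  ],
)

```text
time: 7.15
ee_pos: [0.5383, 0.2023, 0.0646]
eef_rot: [0.693, 0.644, 0.239, -0.221]
ft_force: [-2.7, -1.2, -0.8]
width: 0.0145
grip_force: 29.5
```

Emit:
play_rows(
  claw=[1, 1, 1, 1, 1, 1],
  delta_pos=[
    [0.0095, 0, -0.0125],
    [0.0195, 0, -0.0245],
    [0.0195, 0, -0.0245],
    [0.0195, 0, -0.0245],
    [0, 0, 0],
    [0, 0, 0],
  ],
  delta_rot=[
    [0, 0, 0],
    [0, 0, 0],
    [0, 0, 0],
    [0, 0, 0],
    [0, 0, 0],
    [0, 0, 0],
  ],
)

```text
time: 7.75
ee_pos: [0.5389, 0.2026, 0.087]
eef_rot: [0.693, 0.644, 0.239, -0.221]
ft_force: [0.5, 2.4, -0.1]
width: 0.014
grip_force: 30.2
```

Run:
```python
from h import *
s=r.read_state();print(s["width"],s["grip_force"],s["ft_force"])
p,K,M=shot("wrist"); ps,Ks,Ms=shot("side")
big=lambda im,x,y,w,h,f: cv2.resize(im[y:y+h,x:x+w],None,fx=f,fy=f,interpolation=cv2.INTER_CUBIC)
cv2.imwrite("pics/w4.png",np.hstack([big(p,206,120,100,120,4),big(ps,120,185,80,96,5)])[:,:,::-1])
```

```text
0.013968202728796725 30.24851634840161 [ 0.47952727  2.40787322 -0.12383399]
```

View pics/w4.png

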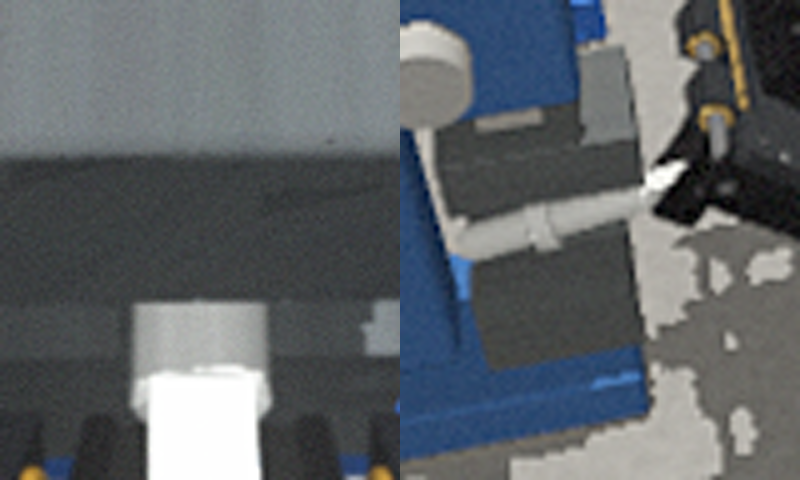

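The left crop shows the pin between the fingers with its round part straight ahead. The right crop shows the pin raised out of the groove, with the collar end sagging about 5° in the pads (collar at (540,227)). I work out the collar's height.

```bash
cat >> h.py <<'E'
def vplane(K,M,p,pt,yaw):
    n=np.array([-np.sin(np.radians(yaw)),np.cos(np.radians(yaw)),0]);n=np.array([n[1],-n[0],0])*1.0
    n=np.array([np.sin(np.radians(yaw)),-np.cos(np.radians(yaw)),0]); o,d=ray(K,M,p); return o+d*((np.array(pt)-o)@n)/(d@n)
def grip():
    T=pose(); return T[:3,3]-r.grip_point_offset*T[:3,2]
E
python3 - <<'E'
from h import *
ps,Ks,Ms=shot("side"); g=grip(); print("grip",g)
for q in [(540,227),(463,241),(645,196)]: print(vplane(Ks,Ms,(120+(q[0]-400)/5,185+q[1]/5),g,85.7))
E
```

```text
grip [0.5378715  0.1909065  0.10129986]
[0.54331956 0.26336341 0.08257884]
[0.5460692  0.29993249 0.08165652]
[0.53943928 0.21175741 0.09168228]
```

Emit:
play_rows(
  claw=[1, 1, 1, 1, 1, 1, 1],
  delta_pos=[
    [0, 0, 0],
    [0, 0, 0],
    [0.015, 0, -0.02],
    [0.015, 0, -0.02],
    [0.0065, 0, 0],
    [0.0065, 0, 0],
    [0, 0, 0],
  ],
  delta_rot=[
    [0, 0, 0],
    [0, 0, 0],
    [0, 0, 0],
    [0, 0, 0],
    [0, 0.022, 0],
    [0, 0.022, 0],
    [0, 0, 0],
  ],
  squeeze=60,
)

```text
time: 8.6
ee_pos: [0.5392, 0.2019, 0.0973]
eef_rot: [0.676, 0.625, 0.286, -0.265]
ft_force: [0.3, -1.3, -2.5]
width: 0.0132
grip_force: 59.8
```

Run:
```python
from h import *
s=r.read_state();print(s["width"],s["grip_force"],s["ft_force"])
ps,Ks,Ms=shot("side"); g=grip(); print("grip",g); rot(85.7,38)
crop=cv2.resize(ps[180:276,110:210],None,fx=6,fy=6,interpolation=cv2.INTER_CUBIC)
cv2.imwrite("pics/s5.png",crop[:,:,::-1])
```

```text
0.013195815633301433 59.78717522404622 [ 0.2829503  -1.34435398 -2.47645265]
grip [0.53807085 0.18936198 0.1108233 ]
rot units [ 0.0004 -0.0435 -0.0003]  deg*180
```

View pics/s5.png

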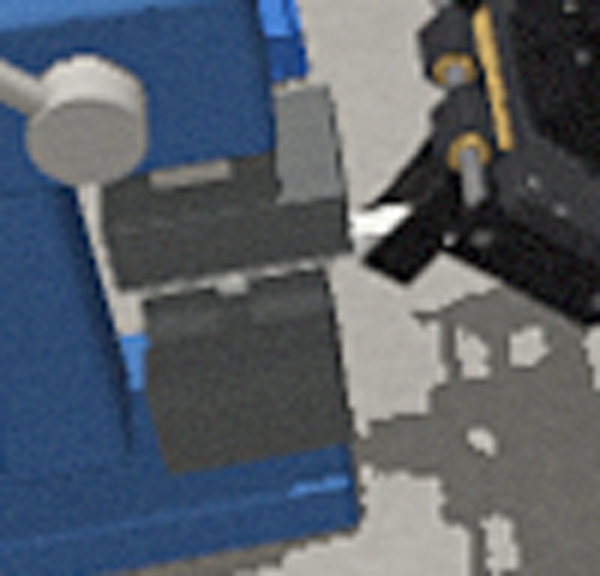

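The pin now lies parallel to the upper die, just behind its lower edge; the collar's lower edge shows at (232,288).

Run:
```python
from h import *
ps,Ks,Ms=shot("side"); g=grip()
for q in [(232,290),(140,298),(300,268)]: print(vplane(Ks,Ms,(110+q[0]/6,180+q[1]/6),g,85.7))
```

```text
[0.5433086  0.26071946 0.08880225]
[0.5459715  0.29613492 0.09255032]
[0.54121234 0.23284019 0.09474366]
```

Collar's bottom is at about 0.089, which is 9 mm above the die's top, so the pin can come forward.

Emit:
play_rows(
  claw=[1, 1, 1, 1, 1, 1, 1],
  delta_pos=[
    [-0.035, 0, -0.036],
    [-0.07, 0, -0.072],
    [-0.1, 0, -0.103],
    [-0.12, 0, -0.124],
    [-0.12, 0, -0.124],
    [-0.1, 0, -0.103],
    [0, 0, 0],
  ],
  delta_rot=[
    [0, 0, 0],
    [0, 0, 0],
    [0, 0, 0],
    [0, 0, 0],
    [0, 0, 0],
    [0, 0, 0],
    [0, 0, 0],
  ],
)

```text
time: 9.4
ee_pos: [0.528, 0.0413, 0.0976]
eef_rot: [0.677, 0.625, 0.286, -0.262]
ft_force: [0.7, 0.1, -1.8]
width: 0.0124
grip_force: 59.8
```

Run:
```python
from h import *
s=r.read_state();print(s["width"],s["grip_force"],s["ft_force"])
ps,Ks,Ms=shot("side"); pt,Kt,Mt=shot("top"); g=grip(); print("grip",g,proj(Ks,Ms,g),proj(Kt,Mt,g),proj(Ks,Ms,g+[.007,.1,0]))
x,y=map(int,proj(Ks,Ms,g+[.003,.05,0])); X,Y=map(int,proj(Kt,Mt,g+[.003,.05,0])); print(x,y,X,Y)
f=lambda im,x,y:cv2.resize(im[y-35:y+35,x-40:x+40],None,fx=5,fy=5,interpolation=cv2.INTER_CUBIC)
cv2.imwrite("pics/s6.png",np.hstack([f(ps,x,y),f(pt,X,Y)])[:,:,::-1])
```

```text
0.012435827889740151 59.79097475646995 [ 0.71105345  0.14966344 -1.84923867]
grip [0.52633546 0.03304685 0.11136152] [240.88521901 206.52729667] [238.54380101 210.8290302 ] [200.60177509 213.10974248]
220 209 218 209
```

View pics/s6.png

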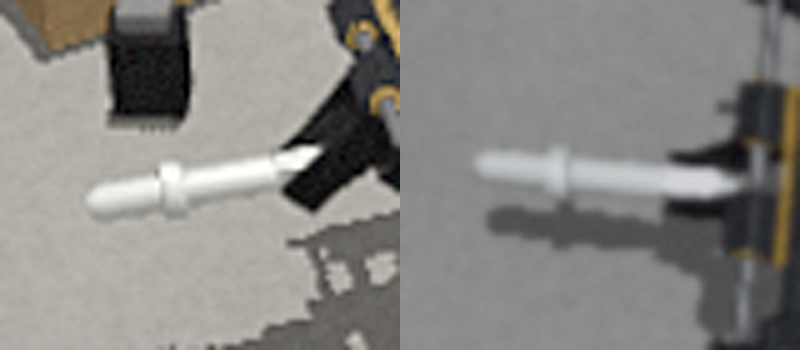

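In the side crop the pin is fully free: collar (173,188), collar-side tip (87,203). In the top crop collar (160,172), tip (75,163). That was my last picture, so from here I measure by code only.

Run:
```python
from h import *
ps,Ks,Ms=shot("side"); pt,Kt,Mt=shot("top"); g=grip()
col=meet((Ks,Ms,(214.6,211.6)),(Kt,Mt,(210,208.4))); tip=meet((Ks,Ms,(197.4,214.6)),(Kt,Mt,(193,206.6)))
print(g,col,tip)
for P in(col[0],tip[0]):
    d=P-g; print("dist",np.linalg.norm(d),"yaw",np.degrees(np.arctan2(d[1],d[0])),"pitch",np.degrees(np.arcsin(d[2]/np.linalg.norm(d))))
# masks
m=(ps.min(2)>170).astype(np.uint8); 
for im,n,(x,y) in((ps,"side",(220,209)),(pt,"top",(218,209))):
    c=im[y-35:y+35,x-40:x+40]; print(n,[int(v) for v in np.percentile(c.min(2),[10,50,90,99])], c.min(2)[40,20:60:4] if n=="side" else c.min(2)[34,15:55:4])
```

```text
[0.52599665 0.03515593 0.11149343] (array([0.53059492, 0.10118856, 0.11024895]), [2.3, 2.3]) (array([0.53462449, 0.14333195, 0.10877916]), [2.4, 2.4])
dist 0.06620423852232132 yaw 86.01656383099751 pitch -1.077091982524074
dist 0.10855347773513975 yaw 85.43988741306441 pitch -1.4327737242872454
side [40, 165, 172, 240] [220 199 191 187 151 145 149 169 169  83]
top [51, 138, 142, 197] [175 184 189 193 190 197 198 196 191 188]
```

Pin relative to the tool: level would need a 47° lean, too much beside the tailstock nose. So I'll set the tool more upright and pivot the pin in the pads against the free bench.

Emit:
play_rows(
  claw=[1, 1, 1, 1, 1],
  delta_pos=[
    [0, 0, 0],
    [0, 0, 0],
    [0, 0, 0],
    [0, 0, 0],
    [0, 0, 0],
  ],
  delta_rot=[
    [0, -0.047, 0],
    [0, -0.047, 0],
    [0, -0.047, 0],
    [0, -0.047, 0],
    [0, 0, 0],
  ],
  squeeze=45,
)

```text
time: 10.1
ee_pos: [0.5274, 0.0551, 0.1005]
eef_rot: [0.725, 0.681, 0.077, -0.069]
ft_force: [-1.2, 1.7, -1.7]
width: 0.0131
grip_force: 44.9
```

Run:
```python
from h import *
rot(85.7,12); g=grip(); print("grip",g); togo(np.array([*pose()[:2,3],pose()[2,3]-(g[2]-.078)]));togo(np.array([*pose()[:2,3],pose()[2,3]-(g[2]-.027)]))
s=r.read_state();print(s["ft_force"],s["torque"])
```

```text
rot units [0.0009 0.0007 0.0044]  deg*180
grip [0.5270309  0.05124549 0.11881062]
tcp [0.5274 0.0551 0.1005] tool shift mm [-8.4 -0.2 39.9] units [-0.042 -0.001  0.2  ]
tcp [0.5274 0.0551 0.1005] tool shift mm [-18.9  -0.5  89.8] units [-0.094 -0.003  0.449]
[-1.22947149  1.68709075 -1.68676584] [-0.26784308 -0.04311654 -0.00316541]
```

Down towards contact, then press gently with low squeeze.

Emit:
play_rows(
  claw=[1, 1, 1, 1, 1, 1],
  delta_pos=[
    [-0.021, 0, 0.1],
    [-0.021, 0, 0.1],
    [-0.005, 0, 0.025],
    [-0.005, 0, 0.025],
    [-0.005, 0, 0.025],
    [-0.005, 0, 0.025],
  ],
  delta_rot=[
    [0, 0, 0],
    [0, 0, 0],
    [0, 0, 0],
    [0, 0, 0],
    [0, 0, 0],
    [0, 0, 0],
  ],
  squeeze=20,
)

```text
time: 10.7
ee_pos: [0.5277, 0.0485, 0.0372]
eef_rot: [0.729, 0.677, 0.078, -0.071]
ft_force: [0.1, -1.3, -0.5]
width: 0.014
grip_force: 19.8
```

Emit:
play_rows(
  claw=[1, 1, 1, 1],
  delta_pos=[
    [-0.005, 0, 0.025],
    [-0.005, 0, 0.025],
    [-0.005, 0, 0.025],
    [-0.005, 0, 0.025],
  ],
  delta_rot=[
    [0, 0, 0],
    [0, 0, 0],
    [0, 0, 0],
    [0, 0, 0],
  ],
)

```text
time: 11.1
ee_pos: [0.5273, 0.0488, 0.0162]
eef_rot: [0.729, 0.677, 0.077, -0.071]
ft_force: [-0.1, -1.0, 0.8]
width: 0.0144
grip_force: 20.1
```

Emit:
play_rows(
  claw=[1, 1, 1, 1],
  delta_pos=[
    [-0.004, 0, 0.018],
    [-0.004, 0, 0.018],
    [0, 0, 0],
    [0, 0, 0],
  ],
  delta_rot=[
    [0, 0, 0],
    [0, 0, 0],
    [0, 0, 0],
    [0, 0, 0],
  ],
)

```text
time: 11.5
ee_pos: [0.5274, 0.0489, 0.0092]
eef_rot: [0.729, 0.677, 0.078, -0.071]
ft_force: [-0.0, -0.3, 0.3]
width: 0.014
grip_force: 20.2
```

Emit:
play_rows(
  claw=[1, 1, 1, 1, 1, 1, 1, 1],
  delta_pos=[
    [0, 0, 0],
    [0, 0, 0],
    [0.02, 0, -0.1],
    [0.04, 0, -0.2],
    [0.04, 0, -0.2],
    [0, 0, 0],
    [0, 0, 0],
    [0, 0, 0],
  ],
  delta_rot=[
    [0, 0, 0],
    [0, 0, 0],
    [0, 0, 0],
    [0, 0, 0],
    [0, 0, 0],
    [0, 0, 0],
    [0, 0, 0],
    [0, 0, 0],
  ],
  squeeze=50,
)

```text
time: 12.3
ee_pos: [0.5263, 0.0472, 0.11]
eef_rot: [0.729, 0.677, 0.077, -0.071]
ft_force: [-0.8, -0.0, -1.4]
width: 0.0126
grip_force: 49.6
```

```bash
cat > pin.py <<'E'
from h import *
def blob(im,K,M,g,bg):
    # pin = bright connected blob ahead of the grip; returns far tip pixel and axis direction
    x,y=map(int,proj(K,M,g+[.004,.055,-.01])); x0,y0=x-45,y-40
    m=np.zeros(im.shape[:2],np.uint8); m[y0:y0+80,x0:x0+90]=(im[y0:y0+80,x0:x0+90].min(2)>bg)
    n,l,st,c=cv2.connectedComponentsWithStats(m); k=1+np.argmax(st[1:,4]); ys,xs=np.nonzero(l==k)
    return xs,ys,st[k]
def meas(ref):
    ps,Ks,Ms=shot("side"); pt,Kt,Mt=shot("top"); out=[]
    for im,K,M,t in((ps,Ks,Ms,178),(pt,Kt,Mt,155)):
        xs,ys,st=blob(im,K,M,ref,t); print("blob",st)
        pts=np.array([xs,ys],float).T; i=xs<=xs.min()+1; out.append((K,M,(xs.min()-.3,ys[i].mean())))
    P,e=meet(*out); return P,e
if __name__=="__main__":
    g=grip(); P,e=meas(g); d=P-g; L=np.linalg.norm(d)
    print("grip",g.round(4),"end",P.round(4),e,"dist",L.round(4),"yaw",np.degrees(np.arctan2(d[1],d[0])).round(2),"pitch",np.degrees(np.arcsin(d[2]/L)).round(2))
    z=pose()[:3,2]; print("lean",np.degrees(np.arccos(-z[2])).round(2))
    s=r.read_state();print(s["time"],s["width"],s["ft_force"].round(1) if hasattr(s["ft_force"],"round") else s["ft_force"])
E
python3 pin.py
```

```text
blob [192 202  37  15 219]
blob [190 204  31   8 149]
grip [0.526  0.0433 0.1283] end [0.535  0.1541 0.1104] [0.7, 0.7] dist 0.1126 yaw 85.33 pitch -9.16
lean 12.06
12.4 0.013050055325284955 [ 0.8 -0.4 -0.7]
```

Pin pitched only -9.2° at 12° lean now, so level at 21° lean; grip 112.6 mm from the end (x = -47.6 on the pin). Rise, level, and go over the bench centres.

Emit:
play_rows(
  claw=[1, 1, 1, 1],
  delta_pos=[
    [0.04, 0, -0.2],
    [0, 0, -0.1],
    [0, 0, 0],
    [0, 0, 0],
  ],
  delta_rot=[
    [0, 0.0255, 0],
    [0, 0.0255, 0],
    [0, 0, 0],
    [0, 0, 0],
  ],
)

```text
time: 12.8
ee_pos: [0.5261, 0.0406, 0.1699]
eef_rot: [0.721, 0.669, 0.135, -0.125]
ft_force: [0.3, 0.5, -1.7]
width: 0.0127
grip_force: 49.6
```

```bash
python3 pin.py
python3 - <<'E'
from h import *
rot(84.1,21.2); T=pose(); print("tool yaw",np.degrees(np.arctan2(T[1,0],T[0,0])))
g=np.array([.5736,-.2548,.17]); z=T[:3,2]; togo(g+.0187*z)
E
```

```text
blob [192 180  43  14 243]
blob [186 199  41   9 239]
grip [0.5256 0.0339 0.1873] end [0.5339 0.1479 0.1837] [0.5, 0.5] dist 0.1143 yaw 85.84 pitch -1.8
lean 21.2
12.9 0.012838675839086709 [-0.5  0.  -1.2]
rot units [-0.0038  0.      0.009 ]  deg*180
tool yaw 85.84487502647075
tcp [0.5257 0.0422 0.1697] tool shift mm [-272.8   69.3  -87.4] units [-1.364  0.346 -0.437]
```

Emit:
play_rows(
  claw=[1, 1, 1, 1, 1, 1, 1, 1],
  delta_pos=[
    [0, 0, 0],
    [-0.19, 0.044, -0.062],
    [-0.19, 0.044, -0.062],
    [-0.19, 0.044, -0.062],
    [-0.19, 0.044, -0.062],
    [-0.19, 0.044, -0.062],
    [-0.19, 0.044, -0.062],
    [-0.19, 0.044, -0.062],
  ],
  delta_rot=[
    [-0.0038, 0.008, 0.009],
    [0, 0, 0],
    [0, 0, 0],
    [0, 0, 0],
    [0, 0, 0],
    [0, 0, 0],
    [0, 0, 0],
    [0, 0, 0],
  ],
)

```text
time: 13.7
ee_pos: [0.5589, -0.2427, 0.1473]
eef_rot: [0.728, 0.657, 0.146, -0.132]
ft_force: [1.1, -0.7, -0.9]
width: 0.0127
grip_force: 49.6
```

Emit:
play_rows(
  claw=[1, 1],
  delta_pos=[
    [0, 0, 0],
    [0, 0, 0],
  ],
  delta_rot=[
    [0, 0, 0],
    [0, 0, 0],
  ],
)

```text
time: 13.9
ee_pos: [0.5588, -0.242, 0.1472]
eef_rot: [0.728, 0.656, 0.146, -0.132]
ft_force: [-0.3, 0.3, -1.5]
width: 0.0127
grip_force: 49.6
```

```bash
python3 pin.py
python3 - <<'E'
from h import *
rot(84.1,22.6); T=pose()
z=T[:3,2]; togo(np.array([.5736,-.2548,.125])+.0187*z); togo(np.array([.5736,-.2548,.085])+.0187*z)
# profile of the bench centres in the first wrist view: grey levels along the axis columns, for the rests
w=np.load("w1.npz");p,K,M=w["p"],w["K"],w["M"]
print("col265",p[40:160,264:267].min(2).mean(1).astype(int).tolist())
print("col251",p[70:160,250:252].min(2).mean(1).astype(int).tolist())
print("row82",p[81:84,240:290].min(2).mean(0).astype(int).tolist()); print("row145",p[143:147,240:290].min(2).mean(0).astype(int).tolist())
E
```

```text
blob [300 159  39  10 192]
blob [301 187  54  14 309]
grip [ 0.558  -0.2492  0.1644] end [ 0.5637 -0.1227  0.1725] [11.2, 11.2] dist 0.1268 yaw 87.4 pitch 3.64
lean 22.74
14.0 0.012589467578495822 [ 0.2 -0.3 -1.6]
rot units [ 0.0002 -0.0008  0.0006]  deg*180
tcp [ 0.5592 -0.2403  0.1483] tool shift mm [-20.9  15.8  35.2] units [-0.105  0.079  0.176]
tcp [ 0.5592 -0.2403  0.1483] tool shift mm [-36.4  15.8  72.1] units [-0.182  0.079  0.36 ]
col265 [47, 98, 184, 219, 222, 221, 221, 209, 178, 190, 205, 216, 217, 220, 224, 227, 233, 232, 209, 144, 156, 186, 126, 109, 175, 236, 237, 235, 235, 235, 234, 235, 235, 236, 238, 227, 155, 145, 164, 165, 158, 159, 160, 163, 162, 164, 161, 133, 64, 138, 242, 242, 237, 238, 238, 238, 238, 237, 237, 238, 238, 238, 238, 238, 239, 239, 239, 239, 230, 203, 136, 107, 111, 116, 115, 115, 114, 116, 116, 114, 116, 116, 115, 114, 114, 114, 112, 115, 111, 112, 112, 111, 113, 117, 113, 116, 113, 118, 101, 55, 49, 104, 161, 166, 161, 156, 161, 160, 163, 165, 158, 121, 112, 109, 111, 113, 116, 111, 113, 113]
col251 [232, 231, 233, 233, 233, 223, 170, 156, 157,
[... 190 characters left out ...]
 109, 111, 112, 112, 110, 108, 112, 110, 131, 192, 237, 237, 234, 235, 237, 237, 226, 153, 104, 110, 114, 109, 102, 87, 62, 107, 154, 159, 154, 155, 155, 160, 155, 156, 174, 215, 236, 239, 241, 229, 142, 104, 113]
row82 [155, 157, 127, 86, 73, 75, 80, 91, 122, 145, 155, 156, 168, 173, 174, 172, 174, 173, 172, 171, 173, 173, 170, 171, 167, 161, 154, 155, 149, 155, 149, 154, 156, 153, 151, 154, 150, 153, 162, 171, 169, 159, 143, 149, 158, 162, 161, 161, 163, 161]
row145 [97, 131, 158, 154, 150, 151, 137, 101, 91, 127, 153, 158, 163, 174, 174, 175, 175, 174, 175, 175, 174, 174, 175, 173, 168, 160, 155, 136, 104, 95, 98, 97, 95, 96, 97, 95, 95, 95, 94, 95, 85, 73, 78, 80, 86, 82, 86, 84, 84, 84]
```

Rest centres from the grey profile: far row 81, near row 147. That puts gauge_axis y at -0.2025 from both, 63 mm apart. Lateral position agrees too. Go over it and down.

Emit:
play_rows(
  claw=[1, 1, 1, 1, 1],
  delta_pos=[
    [-0.052, 0.04, 0.088],
    [-0.053, 0.039, 0.088],
    [-0.039, 0, 0.092],
    [-0.038, 0, 0.092],
    [0, 0, 0],
  ],
  delta_rot=[
    [0, 0, 0],
    [0, 0, 0],
    [0, 0, 0],
    [0, 0, 0],
    [0, 0, 0],
  ],
)

```text
time: 14.5
ee_pos: [0.5728, -0.2475, 0.0658]
eef_rot: [0.728, 0.657, 0.146, -0.133]
ft_force: [-0.7, 0.6, -1.6]
width: 0.0127
grip_force: 49.6
```

Run:
```python
from h import *
rot(84.1,22.6); T=pose();z=T[:3,2]; print(grip()); togo(np.array([.5736,-.2548,.0745])+.0187*z)
s=r.read_state();print(s["ft_force"],s["torque"])
p,K,M=shot("wrist");np.savez("w5.npz",p=p,K=K,M=M)
u=np.array([.1028,.9947,0]);ga=np.array([.579,-.2025,.0745])
for n,X in [("near",ga-.019*u),("far",ga+.045*u),("pinend",grip()+.1126*u),("collar",grip()+.0706*u)]:
    x,y=proj(K,M,X); print(n,x.round(1),y.round(1))
for row in (20,40,60,80,100,120,140): print(row,p[row,225:300:2].min(1).tolist())
```

```text
rot units [-0.0008 -0.0011  0.0001]  deg*180
[ 0.57207848 -0.25468266  0.08302828]
tcp [ 0.5728 -0.2475  0.0658] tool shift mm [-3.3  1.5  7.9] units [-0.016  0.008  0.039]
[-0.68452154  0.59244427 -1.61132029] [-0.7110255   0.04362937  0.08432326]
near 256.7 190.3
far 256.8 74.8
pinend 255.5 38.7
collar 255.4 115.5
20 [52, 46, 50, 49, 55, 50, 51, 65, 111, 141, 153, 167, 172, 181, 185, 187, 193, 191, 188, 188, 194, 189, 177, 174, 162, 118, 51, 54, 53, 57, 49, 55, 45, 52, 45, 50, 57, 50]
40 [55, 46, 50, 46, 60, 49, 59, 71, 82, 75, 59, 69, 83, 85, 80, 83, 84, 71, 79, 81, 90, 85, 57, 64, 71, 75, 79, 71, 45, 57, 54, 48, 48, 52, 46, 48, 51, 53]
60 [54, 53, 53, 50, 43, 42, 42, 46, 122, 164, 193, 215, 224, 226, 234, 237, 239, 241, 240, 241, 240, 231, 217, 195, 117, 45, 48, 48, 48, 52, 47, 52, 47, 55, 56, 53, 46, 72]
80 [157, 113, 147, 162, 167, 181, 179, 156, 131, 169, 198, 222, 228, 229, 237, 240, 243, 242, 244, 243, 240, 231, 218, 199, 153, 154, 156, 154, 168, 176, 170, 126, 147, 156, 152, 149, 149, 160]
100 [150, 140, 129, 85, 103, 56, 27, 88, 167, 205, 233, 235, 226, 242, 241, 243, 244, 245, 246, 246, 246, 247, 238, 222, 163, 66, 37, 49, 188, 191, 146, 153, 160, 156, 149, 153, 150, 153]
120 [152, 156, 150, 147, 188, 206, 188, 141, 124, 118, 126, 122, 126, 123, 133, 142, 149, 138, 132, 128, 123, 123, 123, 124, 135, 155, 193, 200, 184, 187, 155, 152, 151, 157, 151, 151, 150, 157]
140 [155, 87, 81, 99, 117, 117, 113, 108, 159, 188, 213, 229, 234, 235, 240, 244, 247, 248, 249, 244, 240, 233, 226, 210, 171, 196, 220, 221, 217, 207, 153, 155, 159, 156, 164, 161, 157, 153]
```

The pin's axis (col 257) lines up with the headstock cup (col 258), with a dark gap at row 40 between them. Lowering gently with less squeeze.

Emit:
play_rows(
  claw=[1, 1, 1, 1, 1, 1],
  delta_pos=[
    [-0.004, 0.002, 0.01],
    [-0.004, 0.002, 0.01],
    [-0.004, 0, 0.01],
    [-0.004, 0, 0.009],
    [0, 0, 0],
    [0, 0, 0],
  ],
  delta_rot=[
    [0, 0, 0],
    [0, 0, 0],
    [0, 0, 0],
    [0, 0, 0],
    [0, 0, 0],
    [0, 0, 0],
  ],
  squeeze=20,
)

```text
time: 15.15
ee_pos: [0.5749, -0.2503, 0.06]
eef_rot: [0.728, 0.656, 0.147, -0.131]
ft_force: [-0.7, 0.3, -0.8]
width: 0.0143
grip_force: 20.0
```

Run:
```python
from h import *
print(grip()); 
for i in range(3):
    s=r.read_state();print(np.round(s["ft_force"],2),np.round(s["torque"],3),s["width"]); r.camera("side")
```

```text
[ 0.57409915 -0.25751394  0.07724517]
[-0.74  0.34 -0.84] [-0.534  0.015  0.06 ] 0.014344679926512617
[-0.26 -0.85 -0.72] [-0.469 -0.025  0.092] 0.014282708900458636
[ 0.2  -0.17 -0.42] [-0.543 -0.005  0.066] 0.014101704803148806
```

Emit:
play_rows(
  claw=[1, 1, 1, 1, 1, 1],
  delta_pos=[
    [0.005, 0, 0.007],
    [0, 0, 0.006],
    [-0.002, 0, 0.005],
    [-0.002, 0, 0.005],
    [0, 0, 0],
    [0, 0, 0],
  ],
  delta_rot=[
    [0, 0, 0],
    [0, 0, 0],
    [0, 0, 0],
    [0, 0, 0],
    [0, 0, 0],
    [0, 0, 0],
  ],
)

```text
time: 15.9
ee_pos: [0.5751, -0.2482, 0.0558]
eef_rot: [0.728, 0.656, 0.147, -0.131]
ft_force: [-1.3, 0.4, 0.8]
width: 0.0141
grip_force: 19.9
```

Run:
```python
from h import *
G=[]
for i in range(4):
    s=r.read_state();G.append(np.r_[grip()*1e3,s["ft_force"],s["torque"]]);p,K,M=shot("wrist")
print(np.mean(G,0).round(2)); np.savez("w6.npz",p=p,K=K,M=M)
m=p.min(2)
for row in (20,30,60,80,140): print(row,m[row,225:300:2].tolist())
print("col257",m[:180,255:260].mean(1).astype(int).tolist())
```

```text
[ 5.7431e+02 -2.5536e+02  7.3060e+01 -8.3000e-01 -5.0000e-01  1.2200e+00
 -4.5000e-01  1.4000e-01  9.0000e-02]
20 [55, 48, 53, 90, 131, 135, 113, 85, 81, 75, 72, 71, 61, 55, 57, 59, 66, 67, 77, 82, 94, 105, 132, 135, 125, 80, 47, 44, 51, 52, 52, 51, 48, 52, 48, 51, 47, 47]
30 [49, 53, 44, 52, 65, 72, 73, 71, 72, 78, 91, 94, 99, 101, 105, 104, 100, 94, 88, 73, 56, 64, 58, 69, 76, 56, 56, 47, 47, 55, 54, 49, 54, 50, 53, 50, 49, 48]
60 [159, 162, 172, 174, 169, 124, 155, 174, 208, 228, 226, 230, 239, 241, 243, 243, 242, 243, 241, 232, 220, 199, 147, 159, 155, 154, 158, 176, 182, 151, 75, 75, 69, 80, 107, 142, 146, 152]
80 [35, 29, 38, 49, 66, 90, 151, 179, 209, 227, 228, 231, 238, 241, 245, 244, 246, 245, 243, 235, 223, 205, 163, 70, 62, 39, 24, 26, 26, 23, 99, 149, 157, 155, 148, 150, 150, 148]
140 [92, 114, 117, 115, 115, 109, 145, 190, 203, 227, 235, 234, 237, 246, 250, 249, 251, 250, 246, 241, 230, 225, 204, 164, 217, 224, 221, 218, 194, 154, 153, 155, 159, 157, 157, 156, 161, 159]
col257 [180, 184, 188, 188, 187, 188, 189, 191, 188, 188, 187, 187, 188, 201, 217, 212, 154, 105, 87, 80, 64, 56, 57, 61, 63, 64, 67, 76, 90, 98, 99, 97, 104, 144, 193, 213, 225, 227, 223, 238, 240, 239, 241, 240, 240, 240, 240, 240, 241, 241, 241, 241, 241, 242, 242, 242, 242, 243, 242, 242, 243, 243, 243, 243, 243, 243, 244, 243, 244, 244, 244, 245, 244, 245, 245, 245, 245, 245, 245, 245, 245, 245, 246, 246, 246, 246, 246, 246, 246, 247, 247, 247, 247, 247, 246, 246, 246, 244, 246, 248, 248, 248, 248, 247, 246, 246, 246, 245, 245, 246, 246, 247, 250, 249, 159, 98, 110, 155, 234, 252, 250, 249, 249, 249, 249, 249, 250, 250, 249, 250, 250, 250, 250, 250, 250, 250, 250, 250, 250, 250, 250, 250, 250, 250, 250, 250, 250, 251, 251, 251, 251, 251, 251, 251, 251, 251, 251, 251, 251, 251, 251, 251, 251, 251, 251, 251, 251, 251, 251, 251, 251, 251, 251, 251, 252, 251, 252, 251, 251, 251]
```

Upward contact force of about 2.8 N with grip at 0.0731: pin on the near rest. I raise the grip to rest height and lower the squeeze so the pin settles in both rests while still held.

Emit:
play_rows(
  claw=[1, 1, 1, 1, 1, 1, 1, 1],
  delta_pos=[
    [0, 0, 0],
    [0, 0, 0],
    [0.001, 0, -0.002],
    [0.001, 0, -0.002],
    [0.001, 0, -0.0025],
    [0, 0, 0],
    [0, 0, 0],
    [0, 0, 0],
  ],
  delta_rot=[
    [0, 0, 0],
    [0, 0, 0],
    [0, 0, 0],
    [0, 0, 0],
    [0, 0, 0],
    [0, 0, 0],
    [0, 0, 0],
    [0, 0, 0],
  ],
  squeeze=4,
)

```text
time: 16.9
ee_pos: [0.5751, -0.2481, 0.0571]
eef_rot: [0.728, 0.656, 0.147, -0.131]
ft_force: [-0.3, 0.9, -0.9]
width: 0.0161
grip_force: 4.0
```

Run:
```python
from h import *
G=[]
for i in range(4):
    s=r.read_state();G.append(np.r_[grip()*1e3,s["ft_force"],s["torque"],s["grip_force"],s["width"]*1e3]);p,K,M=shot("wrist")
print(np.mean(G,0).round(2)); np.savez("w7.npz",p=p,K=K,M=M)
m=p.min(2); q=np.load("w6.npz")["p"].min(2)
print("tip rows",m[24:44,253:260].mean(1).astype(int).tolist()); print("before ",q[24:44,253:260].mean(1).astype(int).tolist())
for row in (20,45,60,80,140): print(row,m[row,225:290:2].tolist())
```

```text
[ 5.7433e+02 -2.5525e+02  7.4420e+01 -2.0000e-02  6.3000e-01 -5.6000e-01
 -4.4000e-01 -7.0000e-02 -5.0000e-02  4.0200e+00  1.6160e+01]
tip rows [58, 62, 63, 66, 67, 76, 88, 102, 100, 97, 106, 149, 199, 216, 225, 230, 232, 238, 240, 239]
before  [62, 64, 67, 74, 87, 99, 100, 99, 113, 161, 203, 218, 227, 229, 227, 238, 240, 239, 240, 240]
20 [54, 56, 48, 77, 121, 144, 158, 139, 105, 93, 91, 90, 93, 85, 85, 88, 92, 96, 93, 103, 125, 151, 154, 136, 126, 78, 53, 45, 51, 53, 51, 50, 55]
45 [54, 52, 51, 48, 40, 39, 66, 149, 197, 215, 224, 230, 235, 237, 240, 240, 241, 241, 238, 232, 218, 130, 53, 46, 51, 53, 52, 47, 53, 52, 49, 49, 52]
60 [162, 158, 173, 182, 182, 151, 137, 169, 202, 223, 227, 231, 236, 239, 241, 241, 243, 243, 240, 234, 221, 200, 153, 154, 160, 157, 173, 180, 172, 138, 51, 56, 49]
80 [46, 47, 59, 69, 73, 77, 140, 173, 202, 219, 227, 229, 235, 243, 243, 244, 246, 246, 243, 235, 227, 209, 172, 77, 67, 59, 53, 56, 58, 60, 112, 154, 152]
140 [86, 113, 116, 113, 113, 114, 124, 184, 205, 227, 234, 235, 239, 244, 248, 250, 250, 250, 245, 242, 234, 221, 205, 166, 214, 223, 225, 216, 191, 154, 158, 155, 157]
```

Run:
```python
from h import *
a,b=np.load("w6.npz"),np.load("w7.npz")
u=np.array([.1028,.9947,0]);ga=np.array([.579,-.2025,.0745])
for e in(.058,.062):
  for dz in(-.004,0,.004):
    X=ga+e*u+[0,0,dz+.004]; print(e,dz,proj(a["K"],a["M"],X).round(1),proj(b["K"],b["M"],X).round(1))
X=ga+.063*u+[0,0,.012];print("cup top",proj(b["K"],b["M"],X).round(1))
X=ga+.078*u+[0,0,.0225];print("headfront top",proj(b["K"],b["M"],X).round(1))
# apparent rod width vs row (depth check): edges of pin at half level
for n,w in(("w6",a),("w7",b)):
    m=w["p"].min(2).astype(float)
    for row in(48,52,56,90,95,100,128,134):
        x=np.arange(228,285); v=m[row,228:285]; t=200; i=np.nonzero(v>t)[0]; print(n,row,x[i[0]],x[i[-1]],end="; ")
    print()
```

```text
0.058 -0.004 [251.8  40.8] [251.9  42.5]
0.058 0 [251.7  36. ] [251.8  37.8]
0.058 0.004 [251.6  31. ] [251.7  32.9]
0.062 -0.004 [251.8  33.7] [251.9  35.5]
0.062 0 [251.7  28.8] [251.8  30.6]
0.062 0.004 [251.6  23.6] [251.7  25.6]
cup top [251.6  18.4]
headfront top [251.3 -26.3]
w6 48 241 266; w6 52 241 266; w6 56 241 266; w6 90 241 267; w6 95 240 279; w6 100 233 279; w6 128 241 280; w6 134 241 280; 
w7 48 242 267; w7 52 241 267; w7 56 242 267; w7 90 241 268; w7 95 241 279; w7 100 234 279; w7 128 241 269; w7 134 241 280;
```

The tip's row matches a level pin at x ≈ -5 mm (predicted 34.9, measured 34.9) and it did not move, so the pin lies in both rests, held. Release and go up.

Emit:
play_rows(
  claw=[0.8, 0.7, 0.5, 0.2, 0, 0, 0, 0],
  delta_pos=[
    [0, 0, 0],
    [0, 0, 0],
    [0, 0, 0],
    [0, 0, 0],
    [0, 0, 0],
    [0, 0, 0],
    [0, 0, 0],
    [0, 0, 0],
  ],
  delta_rot=[
    [0, 0, 0],
    [0, 0, 0],
    [0, 0, 0],
    [0, 0, 0],
    [0, 0, 0],
    [0, 0, 0],
    [0, 0, 0],
    [0, 0, 0],
  ],
)

```text
time: 17.9
ee_pos: [0.5751, -0.2482, 0.0572]
eef_rot: [0.728, 0.656, 0.147, -0.131]
ft_force: [-0.4, -0.3, 0.6]
width: 0.0654
grip_force: 0.0
```

Run:
```python
from h import *
p,K,M=shot("wrist"); np.savez("w8.npz",p=p,K=K,M=M); s=r.read_state(); print(s["width"],s["ft_force"])
m=p.min(2); print("tip rows",m[24:44,253:260].mean(1).astype(int).tolist())
for row in (20,60,80): print(row,m[row,225:290:2].tolist())
```

```text
0.06972984861583616 [-0.24321591 -0.7443505   0.41024664]
tip rows [54, 55, 58, 58, 60, 72, 85, 92, 92, 89, 102, 145, 189, 205, 213, 219, 223, 231, 233, 232]
20 [49, 51, 52, 73, 119, 123, 140, 135, 91, 79, 87, 82, 85, 77, 74, 80, 83, 87, 93, 91, 113, 141, 136, 129, 109, 69, 42, 47, 47, 41, 42, 42, 46]
60 [146, 145, 164, 167, 166, 139, 131, 161, 189, 206, 211, 223, 231, 234, 235, 237, 237, 236, 231, 223, 209, 192, 144, 144, 143, 149, 160, 165, 164, 123, 41, 40, 51]
80 [40, 45, 51, 59, 68, 78, 145, 167, 200, 208, 211, 227, 230, 236, 240, 240, 239, 240, 230, 223, 207, 190, 139, 66, 68, 37, 39, 38, 46, 49, 102, 140, 141]
```

Emit:
play_rows(
  claw=[0, 0, 0, 0, 0, 0, 0, 0],
  delta_pos=[
    [0.035, 0, -0.084],
    [0.087, 0, -0.208],
    [0.087, 0, -0.208],
    [0.087, 0, -0.208],
    [0, 0, 0],
    [0, 0, 0],
    [0, 0, 0],
    [0, 0, 0],
  ],
  delta_rot=[
    [0, 0, 0],
    [0, 0, 0],
    [0, 0, 0],
    [0, 0, 0],
    [0, -0.0425, 0],
    [0, -0.0425, 0],
    [0, -0.041, 0],
    [0, 0, 0],
  ],
)

```text
time: 18.75
ee_pos: [0.5768, -0.2427, 0.2137]
eef_rot: [0.74, 0.672, 0.001, 0.003]
ft_force: [0.0, 1.6, 0.6]
width: 0.0872
grip_force: 0.0
```

Run:
```python
from h import *
rot(84.1,0); togo([.5633,-.3558,.165]); togo([.5633,-.3558,.099])
p,K,M=shot("wrist"); np.savez("w9.npz",p=p,K=K,M=M)
u=np.array([.1028,.9947,0]);ga=np.array([.579,-.2025,.0745])
print("handle pred",proj(K,M,[.5633,-.3558,.13]),"nose",proj(K,M,ga-.105*u+[0,0,.012]),"end",proj(K,M,ga+.06*u),"plain",proj(K,M,ga-.07*u))
m=p.min(2)
cols=int(proj(K,M,ga)[0]); print(cols,m[0:300,cols-2:cols+3].mean(1).astype(int).tolist())
```

```text
rot units [0.0019 0.0009 0.0021]  deg*180
tcp [ 0.5768 -0.2427  0.2137] tool shift mm [-113.8   -2.9   49. ] units [-0.569 -0.014  0.245]
tcp [ 0.5768 -0.2427  0.2137] tool shift mm [-113.6   -3.3  115. ] units [-0.568 -0.016  0.575]
handle pred [251.46200926 325.77772566] nose [251.89433191 252.5652228 ] end [252.50043136  71.38510212] plain [252.0979134  214.02053176]
252 [150, 152, 151, 150, 153, 154, 154, 151, 154, 153, 154, 156, 153, 154, 156, 155, 156, 157, 156, 157, 156, 158, 158, 158, 155, 159, 157, 161, 158, 160, 158, 161, 163, 162, 163, 163, 162, 166, 163, 152, 140, 128, 109, 81, 51, 62, 135, 211, 218, 215, 216, 217, 201, 161, 184, 203, 211, 211, 215, 219, 221, 225, 229, 233, 219, 166, 147, 180, 141, 167, 234, 235, 230, 223, 226, 231, 235, 236, 234, 238, 243, 244, 244, 243, 244, 244, 244, 244, 244, 244, 244, 245, 245, 245, 245, 245, 245, 245, 245, 245, 245, 246, 246, 246, 246, 246, 246, 246, 247, 246, 246, 246, 247, 247, 247, 248, 241, 223, 247, 252, 251, 252, 252, 253, 253, 191, 145, 146, 147, 143, 147, 147, 147, 147, 146, 146, 146, 144, 148, 190, 230, 232, 227, 214, 209, 208, 209, 209, 209, 209, 210, 208, 192, 186, 194, 217, 231, 233, 231, 232, 232, 241, 252, 252, 249, 249, 252, 251, 251, 251, 250, 248, 250, 251, 251, 251, 252, 254, 253, 190, 149, 154, 156, 156, 153, 158, 219, 255, 255, 196, 152, 154, 155, 155, 154, 155, 216, 255, 254, 252, 252, 252, 252, 252, 252, 252, 252, 254, 251, 195, 203, 238, 237, 232, 233, 230, 228, 227, 227, 226, 225, 227, 226, 226, 225, 225, 226, 222, 194, 131, 107, 112, 112, 109, 112, 111, 111, 114, 123, 127, 125, 121, 114, 111, 110, 119, 130, 98, 93, 98, 66, 48, 48, 53, 55, 54, 57, 55, 57, 59, 58, 58, 61, 59, 60, 61, 61, 61, 60, 61, 58, 60, 60, 57, 58, 58, 54, 56, 51, 48, 71, 114, 147, 150, 147, 148, 149, 148, 150, 146, 131, 128, 126, 121, 94, 73, 70, 73, 70, 72]
```

Pin still lies between the rests (rows 70–214 as predicted). To the tailstock handle.

Emit:
play_rows(
  claw=[0, 0, 0, 0, 0, 0],
  delta_pos=[
    [-0.14, -0.004, 0.06],
    [-0.14, -0.004, 0.06],
    [-0.14, -0.003, 0.06],
    [-0.148, -0.003, 0.06],
    [0, 0, 0],
    [0, 0, 0],
  ],
  delta_rot=[
    [0.0019, 0.0009, 0.002],
    [0, 0, 0],
    [0, 0, 0],
    [0, 0, 0],
    [0, 0, 0],
    [0, 0, 0],
  ],
)

```text
time: 19.4
ee_pos: [0.5584, -0.3622, 0.1622]
eef_rot: [0.746, 0.666, 0.0, -0.003]
ft_force: [-0.8, -0.2, -0.0]
width: 0.0872
grip_force: 0.0
```

Run:
```python
from h import *
rot(84.1,0); togo([.5633,-.3558,.099])
p,K,M=shot("wrist"); np.savez("w10.npz",p=p,K=K,M=M)
u=np.array([.1028,.9947,0]);ga=np.array([.579,-.2025,.0745])
for s in(-.128,-.105,-.095,-.075,-.07): print(s,"nose top",proj(K,M,ga+s*u+[0,0,.012]).round(1),"axis",proj(K,M,ga+s*u).round(1))
print("handle",proj(K,M,[.5633,-.3558,.13]))
c=int(proj(K,M,ga)[0]); m=p.min(2)
print(c,m[60:384,c-2:c+3].mean(1).astype(int).tolist())
```

```text
rot units [-0.0015 -0.0014 -0.0036]  deg*180
tcp [ 0.5584 -0.3622  0.1622] tool shift mm [ 6.6  4.4 63.2] units [0.033 0.022 0.316]
-0.128 nose top [260.1 159.9] axis [260.  157.7]
-0.105 nose top [259.8 127.9] axis [259.7 127.2]
-0.095 nose top [259.6 113.5] axis [259.6 113.4]
-0.075 nose top [259.4  83.8] axis [259.3  85.2]
-0.07 nose top [259.3  76.1] axis [259.3  77.9]
handle [260.97613518 211.46560013]
258 [253, 253, 253, 253, 254, 252, 237, 242, 243, 239, 237, 238, 237, 235, 236, 234, 235, 235, 225, 178, 182, 237, 241, 238, 239, 239, 240, 238, 240, 238, 239, 239, 239, 238, 239, 239, 239, 240, 239, 239, 239, 240, 240, 240, 240, 239, 240, 240, 240, 240, 240, 241, 240, 241, 241, 241, 240, 241, 240, 241, 242, 219, 143, 113, 120, 116, 118, 118, 121, 116, 114, 95, 112, 162, 200, 221, 219, 218, 212, 158, 119, 116, 115, 111, 109, 105, 98, 114, 118, 115, 115, 115, 117, 115, 113, 115, 115, 114, 115, 115, 116, 114, 115, 114, 118, 115, 105, 73, 71, 80, 81, 83, 83, 82, 80, 84, 83, 81, 84, 82, 84, 79, 81, 82, 81, 83, 82, 80, 82, 77, 78, 75, 78, 77, 79, 79, 78, 78, 76, 78, 78, 77, 79, 95, 114, 121, 117, 119, 118, 116, 117, 115, 112, 115, 113, 116, 112, 113, 112, 114, 111, 107, 90, 118, 195, 233, 233, 232, 232, 231, 224, 181, 170, 171, 169, 165, 168, 169, 171, 170, 171, 175, 172, 167, 162, 160, 164, 162, 166, 150, 87, 48, 49, 53, 55, 58, 60, 58, 59, 59, 61, 60, 62, 64, 63, 61, 65, 67, 65, 63, 64, 64, 62, 62, 64, 64, 58, 59, 57, 53, 82, 142, 169, 170, 168, 165, 166, 169, 172, 175, 175, 175, 174, 173, 171, 173, 175, 176, 176, 174, 168, 165, 165, 167, 169, 170, 170, 170, 160, 123, 54, 28, 31, 33, 30, 31, 32, 32, 29, 32, 29, 32, 25, 23, 23, 20, 26, 21, 21, 21, 18, 22, 22, 22, 21, 22, 20, 20, 20, 17, 18, 22, 20, 20, 18, 20, 20, 17, 17, 18, 21, 16, 17, 24, 24, 21, 18, 16, 13, 10, 9, 7, 6, 8, 3, 5, 3, 6, 9, 4, 6, 4, 4, 3, 9, 4, 6, 9, 5, 6, 5, 8, 5, 5]
```

Run:
```python
import numpy as np
p=np.load("w10.npz")["p"].min(2)
for row in range(120,262,4): print(row,*[f"{v:3d}" for v in p[row,222:300:3]])
```

```text
120  81  88  91  87  86  83 113 124 236 245 241 245 247 235 246 244 245 242 246 146  86  79  83  83  82  85
124  84  82  85  89  79  88 112 117 117 114 115 119 118 113 136 247 245 246 224 117  88  91  90  87  82  84
128  82  88  84  88  83  85 111 111 115 119 119 120 124 121 122 124 119 110 117 113  86  89  86  84  83  89
132  83  84  91  80  83  86 110 120  84  85  87 100 116 109 124 119 121 113 112 117  86  87  83  81  88  86
136  85  88  89  86  88  86 107 107  85  99 102 128 231 229 218 205 178 111 103 120  84  83  83  90  85  86
140  81  84  83  87  91  91 105 111  87  93 110 111 119 107 109 105  98  83 101 113  83  89  90  88  84  87
144  82  90  81  89  86  92 107 114  87  96 107 113 109 109 112 102  92 144 216 113  88  83  90  83  85  83
148  86  86  85  85  89  88 105 112 115  81 100 117 118 119 117 108  95 250 249 111  86  91  89  91  90  82
152  81  92  89  86  86  81 101 114 119  89 103 114 120 109 121 105  89 111 111 110  88  87  90  90  80  90
156  80  81  85  83  84  80  99 113 116  85  92 116 114 111 156 190 162 107 110 107  81  86  85  85  86  83
160  86  90  78  54 
[... 2087 characters left out ...]
 162 168 174 175 175 170 166 169 172 177 172 172 179
240 179 165 162 158 166 165 171 172 168 180 170 176 170 168 170 172 172 174 173 173 162 168 165 179 180 174
244 166 169 167 156 159 165 161 168 171 174 173 170 161 161 165 164 176 175 166 163 173 170 170 175 167 165
248 160 163 176 172 169 167 168 171 174 166 168 172 166 168 174 174 159 172 179 180 174 175 177 174 170 169
252  46  53  41  48  50  49  48  49  50  48  48  48  48  45  49  49  49  50  49  46  51  53  50  52  54  49
256  61  62  57  56  55  59  59  65  55  56  60  60  62  59  62  57  56  60  57  59  56  60  62  55  59  61
260  64  60  60  62  64  65  59  63  61  61  61  65  62  63  61  65  63  61  60  60  60  63  67  56  67  59
```

Numbers from the patch: handle top circle centred at (261,212), predicted (261,211.5). Block front edge row 167.5, nose mouth row 134 (24 mm ahead of the block, as it should be). Seating should then need about 44.5 mm of travel. Down on the handle, and grip.

Emit:
play_rows(
  claw=[0, 0, 0, 0, 0, 0, 0],
  delta_pos=[
    [0.033, 0.022, 0],
    [0, 0, 0.08],
    [0, 0, 0.08],
    [0, 0, 0.08],
    [0, 0, 0.04],
    [0, 0, 0.03],
    [0, 0, 0],
  ],
  delta_rot=[
    [-0.0015, -0.0014, -0.0036],
    [0, 0, 0],
    [0, 0, 0],
    [0, 0, 0],
    [0, 0, 0],
    [0, 0, 0],
    [0, 0, 0],
  ],
)

```text
time: 20.15
ee_pos: [0.5642, -0.3545, 0.0993]
eef_rot: [0.741, 0.671, -0.001, 0.0]
ft_force: [-0.8, 0.2, 0.8]
width: 0.0872
grip_force: 0.0
```

Run:
```python
from h import *
rot(84.1,0); togo([.5633,-.3558,.099]); print(r.read_state()["ft_force"])
```

```text
rot units [-0.0002  0.0003  0.0011]  deg*180
tcp [ 0.5642 -0.3545  0.0993] tool shift mm [-1.4 -0.8  0.3] units [-0.007 -0.004  0.002]
[-0.78343622  0.18802426  0.77891471]
```

Emit:
play_rows(
  claw=[0.5, 1, 1, 1, 1, 1, 1, 1],
  delta_pos=[
    [-0.007, -0.004, 0],
    [0, 0, 0],
    [0, 0, 0],
    [0, 0, 0],
    [0, 0, 0],
    [0, 0, 0],
    [0, 0, 0],
    [0, 0, 0],
  ],
  delta_rot=[
    [0, 0, 0],
    [0, 0, 0],
    [0, 0, 0],
    [0, 0, 0],
    [0, 0, 0],
    [0, 0, 0],
    [0, 0, 0],
    [0, 0, 0],
  ],
  squeeze=40,
)

```text
time: 20.95
ee_pos: [0.5637, -0.3559, 0.1004]
eef_rot: [0.741, 0.671, -0.0, 0.001]
ft_force: [0.4, 1.1, -0.4]
width: 0.0313
grip_force: 0.0
```

Emit:
play_rows(
  claw=[1, 1, 1, 1, 1, 1],
  delta_pos=[
    [0, 0, 0],
    [0, 0, 0],
    [0, 0, 0],
    [0, 0, 0],
    [0, 0, 0],
    [0, 0, 0],
  ],
  delta_rot=[
    [0, 0, 0],
    [0, 0, 0],
    [0, 0, 0],
    [0, 0, 0],
    [0, 0, 0],
    [0, 0, 0],
  ],
)

```text
time: 21.55
ee_pos: [0.5612, -0.3558, 0.1002]
eef_rot: [0.742, 0.671, -0.002, -0.001]
ft_force: [-10.6, 4.3, 7.4]
width: 0.0127
grip_force: 40.0
```

The handle sits 2 mm to the -x side, so I relieve that and slide 36 mm.

Emit:
play_rows(
  claw=[1, 1, 1, 1, 1, 1, 1, 1],
  delta_pos=[
    [0, -0.01, 0],
    [0, 0, 0],
    [0.03, 0, 0],
    [0.05, 0, 0],
    [0.05, 0, 0],
    [0.03, 0, 0],
    [0.02, 0, 0],
    [0, 0, 0],
  ],
  delta_rot=[
    [0, 0, 0],
    [0, 0, 0],
    [0, 0, 0],
    [0, 0, 0],
    [0, 0, 0],
    [0, 0, 0],
    [0, 0, 0],
    [0, 0, 0],
  ],
)

```text
time: 22.35
ee_pos: [0.5648, -0.3215, 0.1003]
eef_rot: [0.742, 0.671, -0.001, 0.002]
ft_force: [-0.4, -4.6, -1.4]
width: 0.0131
grip_force: 40.0
```

```bash
cat > tr.py <<'E'
from h import *
u=np.array([.1028,.9947,0]);ga=np.array([.579,-.2025,.0745])
F=[]
for i in range(3):
    s=r.read_state(); F.append(np.r_[(np.array(s["ee_pos"])-ga)@u*1e3,s["ft_force"],s["width"]*1e3]); p,K,M=shot("wrist")
print("s,F,w",np.mean(F,0).round(2), s["time"])
x,_=proj(K,M,ga+.02*u); c=int(round(x)); m=p.min(2)
for n,e in (("cup top",.063),("far back",.05),("far front",.04),("collar",.023),("near back",-.014)): print(n,proj(K,M,ga+e*u+[0,0,.009]).round(1),end=" ")
prof=m[0:200,c-2:c+3].mean(1).astype(int); print(c,prof.tolist())
E
python3 tr.py
```

```text
s,F,w [-119.85   -0.97   -4.62   -1.14   13.1 ] 22.45
cup top [ 258.1 -160. ] far back [ 258. -124.] far front [258.  -97.4] collar [257.8 -54.3] near back [257.6  31.7] 258 [255, 255, 255, 255, 255, 255, 255, 255, 255, 255, 255, 255, 255, 255, 255, 255, 255, 255, 255, 255, 255, 255, 254, 254, 254, 255, 255, 254, 254, 255, 255, 255, 255, 255, 255, 255, 255, 255, 255, 255, 255, 255, 255, 255, 255, 255, 255, 255, 255, 255, 255, 255, 255, 255, 255, 255, 254, 254, 255, 255, 255, 255, 255, 255, 255, 255, 255, 255, 255, 255, 255, 255, 255, 255, 254, 254, 255, 255, 255, 255, 255, 255, 255, 255, 255, 255, 255, 255, 255, 253, 244, 240, 229, 212, 212, 213, 213, 214, 212, 213, 213, 213, 212, 213, 213, 212, 214, 211, 212, 214, 213, 212, 212, 213, 211, 211, 211, 211, 211, 210, 211, 213, 212, 211, 210, 210, 211, 210, 209, 208, 205, 195, 192, 196, 203, 210, 210, 209, 209, 209, 207, 186, 174, 174, 173, 170, 153, 133, 125, 145, 150, 128, 125, 147, 154, 150, 151, 150, 151, 150, 150, 153, 151, 152, 151, 147, 147, 146, 136, 127, 148, 150, 151, 149, 149, 148, 148, 149, 150, 149, 149, 150, 148, 149, 147, 149, 149, 146, 148, 147, 148, 148, 146, 151, 150, 138, 100, 88, 100, 100]
```

```bash
cat > patch.py <<'E'
from h import *
import sys
p,K,M=shot("wrist"); np.savez(sys.argv[1],p=p,K=K,M=M); m=p.min(2)
for row in range(76,200,3): print(row,*[f"{v:3d}" for v in m[row,216:306:4]])
E
python3 patch.py n0.npz
python3 - <<'E'
from h import *
w=np.load("n0.npz");K,M=w["K"],w["M"];u=np.array([.1028,.9947,0]);ga=np.array([.579,-.2025,.0745])
for n,e,z in (("pintip",-.0704,.0),("sq start",-.0634,.0065),("nose mouth top",-.0734,.012),("nose mouth bottom",-.0734,-.012),("block front top",-.0984,.0125)): print(n,proj(K,M,ga+e*u+[0,0,z]).round(1))
E
```

```text
76 105 106 151 194 255 214 161 151 255 255 255 255 255 255 201 255 254 251 203 206 207 211 205
79 103 103 110 106 255 255 155 173 255 255 255 255 255 255 254 254 254 252 203 205 209 208 207
82 105 112 109 110 150 154 157 173 255 255 255 255 255 255 254 254 254 249 204 207 208 208 205
85 108 114 111 109 153 155 160 150 255 248 255 255 255 255 254 254 254 250 206 203 207 210 207
88 115 112 114 107 156 155 161 154 209 213 255 255 255 255 254 254 254 247 208 208 209 209 206
91 110 106 105 116 154 156 163 153 212 208 215 255 255 255 254 255 254 249 206 211 207 208 209
94 117 109 113 112 151 158 159 164 214 210 217 214 227 255 254 254 254 244 209 206 205 208 211
97 106 112 116 110 150 159 165 150 214 210 212 210 210 199 254 255 254 244 212 205 208 214 213
100 105 113 110 115 153 154 160 155 209 208 211 212 208 199 254 255 255 244 208 206 210 210 209
103 112 111 114 116 151 153 158 160 214 212 211 211 207 195 254 254 254 237 210 210 207 213 215
106 106 110 112 116 147 154 164 158 209 211 214 213 207 205 254 254 254 237 211 210 214 210 212
109 104 114 112 115 154 159 160 156 210 208 213 211 
[... 2358 characters left out ...]
5  74  74  84  73  76 119 135 149 150 145 145 136 103  76  79  73  79  82  76 208 207
187  77  75  79  73  74  75  78 124 135 151 147 142 148 132  96  77  79  75  74  81  75 195 207
190  72  78  77  78  79  69  72 118 133 149 151 144 148 130 101  78  77  80  77  74  73 116 208
193  76  77  81  73  77  68  76 112 134 154 154 146 150 132  84  74  80  76  81  75  77  77 203
196  82  82  80  77  82  77  78  80  83  94 102  97  87  79  79  85  77  80  83  78  84  81  93
199 102 108 102 100 105 106 101 104 103 105 104 102 106 107 109 108 105 110 105 113 106 109  95
pintip [257.3 143.4]
sq start [257.4 131.7]
nose mouth top [257.3 151.2]
nose mouth bottom [257.3 146.3]
block front top [257.2 196.4]
```

Patch shows nose rim at row 148, its ring at row 169 and block front at row 196 (predicted 196). All are fixed to the hand, so nose travel reads directly as about 1.9 px per mm. Advance 10 mm.

Emit:
play_rows(
  claw=[1, 1, 1, 1, 1, 1, 1],
  delta_pos=[
    [0.01, 0, 0],
    [0.01, 0, 0],
    [0.01, 0, 0],
    [0.01, 0, 0],
    [0.01, 0, 0],
    [0, 0, 0],
    [0, 0, 0],
  ],
  delta_rot=[
    [0, 0, 0],
    [0, 0, 0],
    [0, 0, 0],
    [0, 0, 0],
    [0, 0, 0],
    [0, 0, 0],
    [0, 0, 0],
  ],
)

```text
time: 23.25
ee_pos: [0.5658, -0.3124, 0.1003]
eef_rot: [0.742, 0.67, -0.001, 0.002]
ft_force: [-0.3, -7.4, -3.1]
width: 0.0133
grip_force: 40.0
```

```bash
cat > nose.py <<'E'
from h import *
u=np.array([.1028,.9947,0]);ga=np.array([.579,-.2025,.0745])
def prof(m): return m[100:205,248:266].mean(1)
p,K,M=shot("wrist"); s=r.read_state(); print("s",((np.array(s["ee_pos"])-ga)@u*1e3).round(2),np.round(s["ft_force"],1),s["width"],s["time"])
print("row100..",prof(p.min(2)).astype(int).tolist()); print("ref    ",prof(np.load("n0.npz")["p"].min(2)).astype(int).tolist())
E
python3 nose.py
```

```text
s -110.73 [-0.6 -7.1 -1.9] 0.01328199500367125 23.3
row100.. [211, 211, 211, 210, 211, 211, 210, 211, 210, 211, 210, 211, 211, 210, 211, 210, 210, 210, 211, 209, 210, 211, 210, 211, 209, 208, 210, 219, 224, 224, 225, 226, 231, 232, 232, 232, 232, 232, 228, 217, 215, 206, 195, 192, 183, 177, 173, 171, 169, 168, 157, 131, 127, 146, 149, 148, 148, 148, 148, 146, 149, 148, 150, 149, 149, 148, 145, 145, 135, 128, 145, 149, 149, 149, 147, 147, 148, 148, 148, 149, 147, 148, 146, 147, 147, 148, 147, 146, 146, 147, 148, 146, 146, 148, 146, 132, 96, 86, 97, 102, 106, 107, 107, 108, 106]
ref     [211, 211, 211, 210, 211, 211, 210, 211, 211, 210, 211, 209, 209, 211, 210, 209, 210, 210, 209, 209, 210, 210, 210, 209, 208, 211, 211, 211, 212, 212, 207, 196, 193, 200, 206, 206, 204, 204, 203, 202, 201, 188, 179, 173, 164, 161, 155, 139, 123, 135, 137, 122, 126, 144, 148, 148, 147, 146, 145, 146, 147, 148, 148, 150, 148, 147, 146, 143, 133, 127, 143, 149, 148, 147, 147, 147, 148, 146, 147, 147, 147, 146, 146, 146, 147, 146, 146, 146, 146, 146, 146, 146, 146, 146, 145, 131, 94, 86, 96, 103, 103, 106, 106, 106, 106]
```

Ring still at row 169, so no compression yet; the pin tip is now in the cup. On by 3 mm.

Emit:
play_rows(
  claw=[1, 1, 1, 1],
  delta_pos=[
    [0.008, 0, 0],
    [0.008, 0, 0],
    [0, 0, 0],
    [0, 0, 0],
  ],
  delta_rot=[
    [0, 0, 0],
    [0, 0, 0],
    [0, 0, 0],
    [0, 0, 0],
  ],
)

```text
time: 23.7
ee_pos: [0.5661, -0.3096, 0.1003]
eef_rot: [0.742, 0.67, -0.001, 0.002]
ft_force: [0.6, -8.8, -3.6]
width: 0.0128
grip_force: 40.0
```

```bash
python3 nose.py | grep -v ref
```

```text
s -107.88 [ 1.  -8.6 -2.8] 0.01298086320157273 23.75
row100.. [211, 211, 211, 211, 211, 211, 211, 211, 210, 211, 211, 211, 211, 210, 209, 210, 210, 210, 212, 214, 213, 212, 211, 210, 210, 211, 210, 209, 211, 228, 233, 235, 234, 235, 235, 235, 234, 234, 230, 224, 224, 218, 204, 195, 190, 183, 178, 174, 174, 173, 172, 170, 169, 162, 142, 125, 136, 148, 148, 147, 147, 146, 146, 147, 148, 148, 149, 149, 148, 147, 144, 139, 132, 135, 146, 148, 149, 148, 146, 147, 147, 148, 147, 148, 147, 146, 146, 146, 147, 147, 147, 147, 146, 148, 145, 132, 95, 85, 99, 102, 105, 106, 106, 107, 106]
```

Ring moved 3.3 px, so the nose is in by about 1.8 mm. 3 mm more.

Emit:
play_rows(
  claw=[1, 1, 1, 1, 1],
  delta_pos=[
    [0.008, 0, 0],
    [0.008, 0, 0],
    [0, 0, 0],
    [0, 0, 0],
    [0, 0, 0],
  ],
  delta_rot=[
    [0, 0, 0],
    [0, 0, 0],
    [0, 0, 0],
    [0, 0, 0],
    [0, 0, 0],
  ],
)

```text
time: 24.25
ee_pos: [0.5664, -0.3067, 0.1003]
eef_rot: [0.742, 0.67, -0.001, 0.002]
ft_force: [-0.5, -9.6, -3.2]
width: 0.0129
grip_force: 40.0
```

```bash
python3 nose.py | grep -v ref
```

```text
s -104.98 [-0.3 -9.3 -3.9] 0.013076145950213815 24.3
row100.. [212, 212, 211, 211, 211, 211, 211, 211, 211, 211, 211, 210, 211, 210, 211, 211, 210, 210, 210, 212, 213, 214, 213, 214, 213, 213, 215, 225, 229, 230, 229, 228, 228, 227, 228, 227, 227, 227, 227, 225, 224, 224, 224, 220, 214, 213, 205, 189, 191, 188, 182, 177, 175, 174, 172, 171, 170, 167, 154, 123, 130, 147, 148, 147, 147, 147, 146, 147, 147, 148, 148, 148, 149, 146, 145, 141, 134, 133, 144, 149, 148, 147, 148, 147, 148, 147, 147, 146, 146, 148, 148, 147, 147, 147, 147, 133, 93, 86, 98, 102, 104, 106, 105, 107, 107]
```

Nose now in about 4–4.5 mm (ring 176.6, rim 159.4), and its mouth sits at x ≈ -62.5 mm where the seated pin's tip should be. I relieve the hand's push, open and rise.

Emit:
play_rows(
  claw=[1, 1, 0.8, 0.6, 0.4, 0.2, 0, 0],
  delta_pos=[
    [-0.007, 0, 0],
    [0, 0, 0],
    [0, 0, 0],
    [0, 0, 0],
    [0, 0, 0],
    [0, 0, 0],
    [0, 0, 0],
    [0, 0, 0],
  ],
  delta_rot=[
    [0, 0, 0],
    [0, 0, 0],
    [0, 0, 0],
    [0, 0, 0],
    [0, 0, 0],
    [0, 0, 0],
    [0, 0, 0],
    [0, 0, 0],
  ],
)

```text
time: 25.1
ee_pos: [0.5668, -0.3049, 0.1004]
eef_rot: [0.741, 0.671, -0.0, 0.001]
ft_force: [-0.2, -0.6, -0.7]
width: 0.0492
grip_force: 0.0
```

```bash
python3 nose.py | grep -v ref
```

```text
s -103.14 [-0.1  0.1 -0. ] 0.053464871076005754 25.15
row100.. [197, 198, 198, 197, 198, 197, 198, 198, 197, 197, 197, 197, 198, 196, 196, 196, 197, 195, 197, 197, 196, 196, 196, 197, 200, 200, 199, 200, 200, 198, 201, 217, 222, 222, 223, 222, 220, 218, 219, 218, 218, 218, 217, 212, 203, 203, 198, 191, 193, 192, 186, 170, 174, 172, 165, 162, 161, 159, 158, 157, 156, 147, 118, 113, 128, 136, 135, 134, 134, 134, 135, 135, 135, 135, 136, 135, 135, 134, 132, 124, 119, 132, 137, 137, 135, 136, 134, 136, 136, 135, 136, 134, 136, 135, 135, 135, 136, 136, 127, 96, 78, 85, 94, 95, 97]
```

Emit:
play_rows(
  claw=[0, 0, 0, 0, 0, 0, 0],
  delta_pos=[
    [0, 0, 0],
    [0, 0, 0],
    [0, 0, -0.1],
    [0, 0, -0.2],
    [0, 0, -0.2],
    [0, 0, -0.2],
    [0, 0, 0],
  ],
  delta_rot=[
    [0, 0, 0],
    [0, 0, 0],
    [0, 0, 0],
    [0, 0, 0],
    [0, 0, 0],
    [0, 0, 0],
    [0, 0, 0],
  ],
)

```text
time: 25.85
ee_pos: [0.569, -0.3056, 0.247]
eef_rot: [0.741, 0.671, 0.001, 0.005]
ft_force: [0.3, -0.1, 0.3]
width: 0.0867
grip_force: 0.0
```

Run:
```python
from h import *
p,K,M=shot("wrist"); np.savez("w11.npz",p=p,K=K,M=M)
u=np.array([.1028,.9947,0]);ga=np.array([.579,-.2025,.0745])
for n,e,z in (("cup rim top",.063,.012),("far rest centre",.045,.009),("collar back top",.028,.014),("collar front top",.018,.014),("near rest",-.019,.009),("nose mouth top",-.063,.012),("block front",-.083,.0125),("handle",-.105,.0555)): print(n,proj(K,M,ga+e*u+[0,0,z]).round(1))
m=p.min(2); c=int(round(proj(K,M,ga)[0])); print(c,r.read_state()["time"],r.read_state()["width"])
for dc in(0,11): print("col",c+dc,m[40:290,c+dc-1:c+dc+2].mean(1).astype(int).tolist())
```

```text
cup rim top [253.1  -6.8]
far rest centre [253.1  16.9]
collar back top [253.1  36.3]
collar front top [253.1  48.3]
near rest [253.1  91.3]
nose mouth top [253.  138.3]
block front [253.  158.8]
handle [252.9 190.9]
253 25.9 0.08697231941648298
col 253 [249, 250, 250, 248, 248, 247, 248, 246, 220, 189, 246, 251, 249, 249, 249, 249, 249, 249, 250, 250, 249, 246, 246, 250, 250, 251, 251, 251, 251, 251, 251, 251, 251, 251, 251, 252, 251, 251, 251, 247, 246, 248, 252, 252, 252, 252, 252, 252, 252, 252, 252, 252, 252, 251, 252, 252, 252, 252, 251, 250, 251, 253, 252, 252, 252, 252, 252, 252, 252, 252, 252, 252, 252, 252, 252, 252, 252, 253, 255, 251, 187, 155, 155, 160, 158, 156, 157, 155, 159, 156, 157, 150, 139, 153, 204, 236, 237, 221, 144, 159, 207, 221, 224, 227, 231, 232, 234, 228, 202, 217, 231, 231, 230, 231, 231, 228, 230, 232, 232, 216, 126, 118, 148, 167, 168, 167, 167, 168, 155, 99, 76, 79, 82, 76, 80, 84, 78, 75, 70, 78, 76, 73, 76, 77, 79, 105, 118, 117, 112, 108, 112, 120, 147, 173, 169, 124, 105, 109, 111, 139, 154, 150, 147, 199, 232, 231, 231, 231, 230, 230, 229, 229, 2
[... 862 characters left out ...]
22, 131, 129, 128, 126, 123, 121, 116, 113, 112, 113, 110, 114, 106, 79, 60, 56, 56, 53, 52, 61, 88, 127, 146, 167, 171, 175, 174, 158, 100, 78, 78, 80, 79, 80, 80, 88, 101, 103, 85, 83, 81, 79, 80, 79, 81, 120, 159, 168, 166, 163, 166, 164, 164, 165, 163, 167, 166, 163, 163, 163, 164, 154, 154, 201, 233, 234, 230, 232, 232, 231, 231, 231, 232, 228, 230, 230, 230, 229, 230, 228, 228, 228, 229, 229, 228, 228, 228, 230, 229, 227, 227, 227, 227, 225, 226, 224, 225, 225, 226, 225, 223, 223, 224, 221, 222, 221, 221, 216, 195, 153, 89, 50, 49, 51, 56, 55, 59, 61, 62, 56, 61, 59, 59, 62, 61, 61, 62, 62, 65, 63, 62, 65, 57, 61, 60, 58, 58, 56, 55, 48, 79, 134, 163, 162, 159, 154, 157, 157, 155, 159]
```

After release the nose reads 7 px out of place, i.e. about 3.8 mm in, and the collar front is at row 49.5 (predicted 48.3 if seated). One last check from above the headstock end.

Emit:
play_rows(
  claw=[0, 0, 0, 0, 0],
  delta_pos=[
    [0.2, 0, -0.1],
    [0.2, 0, 0],
    [0.1, 0, 0],
    [0, 0, 0],
    [0, 0, 0],
  ],
  delta_rot=[
    [0, 0, 0],
    [0, 0, 0],
    [0, 0, 0],
    [0, 0, 0],
    [0, 0, 0],
  ],
)

```text
time: 26.4
ee_pos: [0.5762, -0.2054, 0.2592]
eef_rot: [0.741, 0.671, -0.001, 0.0]
ft_force: [0.7, -0.9, -0.3]
width: 0.0872
grip_force: 0.0
```

Run:
```python
from h import *
p,K,M=shot("wrist"); np.savez("w12.npz",p=p,K=K,M=M)
u=np.array([.1028,.9947,0]);ga=np.array([.579,-.2025,.0745])
for n,e,z in (("head front top",.078,.0225),("cup rim top",.063,.012),("far back",.05,0),("far front",.04,0),("collar back top",.028,.014),("collar front top",.018,.014),("near back",-.014,0),("near front",-.024,0),("nose mouth top",-.063,.012)): print(n,proj(K,M,ga+e*u+[0,0,z]).round(1))
m=p.min(2); c=int(round(proj(K,M,ga)[0])); print(c)
for dc in(0,10,-14,14): print("col",c+dc,m[40:210,c+dc-1:c+dc+2].mean(1).astype(int).tolist())
```

```text
head front top [258.2  95.5]
cup rim top [258.1 111.8]
far back [258.  124.6]
far front [257.9 134.3]
collar back top [257.9 147.3]
collar front top [257.9 157.1]
near back [257.7 184.6]
near front [257.7 193.5]
nose mouth top [257.5 230.8]
258
col 258 [161, 159, 162, 160, 160, 164, 164, 165, 165, 167, 167, 170, 167, 151, 119, 117, 136, 152, 161, 164, 162, 165, 165, 164, 168, 165, 165, 165, 167, 167, 166, 168, 166, 168, 167, 167, 168, 166, 168, 169, 168, 172, 168, 170, 169, 174, 171, 171, 175, 177, 175, 174, 153, 135, 109, 117, 196, 228, 231, 229, 220, 178, 179, 213, 221, 226, 227, 229, 234, 237, 232, 194, 209, 237, 240, 242, 248, 244, 175, 142, 147, 149, 145, 147, 147, 145, 150, 148, 146, 147, 153, 210, 249, 249, 247, 248, 247, 247, 248, 248, 247, 248, 248, 248, 249, 250, 241, 206, 244, 252, 252, 252, 252, 252, 250, 250, 248, 245, 249, 250, 250, 250, 250, 251, 253, 252, 185, 142, 144, 148, 148, 148, 148, 209, 255, 250, 181, 144, 147, 149, 143, 149, 199, 248, 250, 252, 252, 251, 252, 252, 252, 252, 252, 251, 252, 251, 251, 247, 248, 251, 252, 252, 252, 252, 252, 252, 252, 252, 252, 2
[... 1829 characters left out ...]
7, 168, 170, 170, 169, 169, 170, 170, 170, 172, 171, 171, 173, 170, 172, 172, 172, 176, 178, 178, 177, 177, 180, 179, 181, 175, 161, 145, 119, 74, 46, 90, 187, 243, 243, 239, 240, 240, 238, 236, 239, 218, 141, 108, 112, 115, 114, 111, 108, 109, 112, 113, 114, 110, 111, 108, 113, 97, 77, 91, 97, 92, 88, 93, 97, 94, 92, 94, 102, 107, 112, 110, 108, 110, 107, 109, 109, 108, 106, 111, 109, 105, 103, 103, 105, 105, 102, 98, 103, 104, 104, 109, 105, 108, 109, 106, 112, 106, 108, 110, 105, 106, 105, 111, 131, 134, 169, 223, 228, 225, 226, 223, 221, 222, 205, 119, 60, 84, 134, 164, 168, 163, 162, 166, 164, 166, 177, 193, 213, 211, 212, 209, 212, 212, 212, 211, 210, 211, 205, 203, 203, 203, 200, 204]
```

The cup rim is at row 111 with no gap to the pin, and the collar spans rows 146.8–156.5 (predicted 147.3–157.1). The pin is seated to well within 1 mm. Handing in.

```bash
python3 -c "
from bench import r
print(r.close_job())"
```

```text
the job is handed in; nothing more can be done
None
```

The job is handed in at about 26 s of 67 s, with no verdict returned. By my last camera measurements, the pin is seated between the centres to within about 1 mm, collar towards the headstock, and the nose is pressed in about 4 mm. The robot is clear and never went near the bystanders, though I did not check their positions again at the end.

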